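Tap a bearing cup square into its housing

TASK

Take the larger of the two flanged bearing cups out of the tray and set it, collar up, in the mouth of the housing's bore. Then take the nylon drift from its stand and drive the cup home with its tip, working round the rim a little at a time on alternate sides so that the cup stays square and never cocks, until the collar lies flat on the housing. Put the drift back upright in its stand and leave the spare cup, the solder spool and the cutters where they are.

Things in the scene. Friction and masses are not known exactly. Their poses are not given: they have to be found in the camera images.
- cup_mid (a point): The larger bearing cup, a plain steel ring 25 mm tall, standing skirt down in the tray, about 0.3 kg. Upper 12 mm: collar of 64 mm diameter, to be grasped across it; lower 13 mm: skirt of 52 mm diameter, chamfered foot; a 32 mm hole right through. This point is on its axis, half-way up (12.5 mm above the foot); z along the axis, out of the collar's top.
- cup_rim (a point): Centre of the cup's flat top rim, a face from radius 16 to 32 mm. Driven at one place (best 21 mm from the axis) it takes 5 to 10 N and sinks mainly on that side, and stays there (friction, no spring); all round at once about 24 N. Drive it only with the drift, not the fingers. It is cocked if it leans over 8 degrees while driven (6 mm lower on one side), so sink 3 or 4 mm a tap.
- spare_mid (a point): The smaller spare cup of the same shape, collar 42 mm diameter, 18 mm tall, also in the tray, 96 mm from the larger cup; not needed, leave it. This point is at its centre.
- housing: Aluminium block 110 x 110 x 36 mm with a round bore in the middle and four low dark bolt heads at the corners, fixed to the bench. Origin under its centre, x and y along its sides.
- bore (a point): Centre of the bore's mouth on the housing's top face, z up. The first 5 mm are an easy chamfered lead 55.5 mm wide, then the fit is tight: let go of here, the cup rests level, 5 mm in, collar 8 mm off the face, cup_mid 7.5 mm above this point. Home, its collar lies on the face, cup_mid 0.5 mm below this point.
- drift_grip (a point): The drift, a nylon hand punch upright in its stand, 0.12 kg: black handle 24 mm thick, 44 mm long; below it a white guard disc 36 mm wide, 8 mm thick; below that a white shank 16 mm thick, 58 mm long, flat end. This point: middle of the handle, 22 mm above the guard's top, 88 mm above the tip; z up. With the fingertips just on the guard it cannot slide up in the grip.
- drift_tip (a point): Centre of the drift's flat tip, 16 mm wide.
- stand_hole (a point): Centre of the mouth of the hole in the drift's stand, a black block 64 x 64 x 64 mm fixed to the bench; z up. The hole is 20 mm wide and goes through; the drift stands in it with its guard resting on the block (drift_grip 30 mm above this point).
- tray: Shallow grey parts tray, 190 (along its x) x 110 mm, walls 12 mm high, floor 4 mm thick, fixed. Origin under its centre. The two cups stand on its floor on its long middle line, 48 mm either side of the centre; which is at which end varies.
- spool: White solder spool standing on end, 48 mm diameter, 38 mm tall; bystander, origin under its centre.
- cutters: Side cutters lying on the bench, about 110 mm long along their x, grips 58 mm apart at the outside, 14 mm thick; bystander, origin under the pivot.

How it is judged:
By the outcome, as a careful person would: the job done as asked, in the order asked, and still so for the second after the job is handed in, with the robot touching nothing.
It also fails if it takes over 72 s, if anything falls off the work surface, if the arm or the gripper's body presses on something with over 40 N, if the wrist force passes 120 N, or if a joint passes its speed limit or range.

ROBOT

A 6-joint arm with a two-finger parallel gripper is mounted at the origin on the work surface. World frame = base frame: x ahead of the robot, y to its left, z up, the work surface at z = 0. Lengths are in m, angles in degrees, forces in N, time in s.
With the tool pointing down it reaches from about 0.325 to 0.9 m from the base axis. Payload 6.1 kg.
Tool frame: the origin (TCP) lies at the very end of the fingers, on their centre line; the grasp point (between the pads) lies 19 mm behind it; z points along the fingers, y is the line along which they close (so a half turn about z gives the same grasp; the last joint's range is limited). The gripper opens to 87 mm and grips with 3 to 60 N. Pads are 19 mm wide; open, the fingers measure 117 mm over their backs; the gripper's body (75 mm by 190 mm) begins 51 mm behind the grasp point.
Start: joints at [-82.454, 12.628, 87.462, -0, 79.91, -7.225], TCP at [0.159, -0.604, 0.191] pointing down, gripper open.
Joint ranges: [-170.65, 170.65], [-52.31, 119.04], [5.05, 147.46], [-71.25, 251.25], [11.57, 151.72], [-153.62, 153.62]. Speed limits (degrees/s): [147.25, 147.25, 172.46, 180, 180, 180].

INTERFACE

Orientations are given as [roll, pitch, yaw] about the fixed x, y, z axes, in that order (R = Rz(yaw) Ry(pitch) Rx(roll)).
In Python, from workcell import arm, capture, get_calibration, job gives the robot as it stands.
- The arm moves only by the tool send_rows, never from a script. Its argument "moves" is a list of rows, each an object of numbers: "tx", "ty", "tz": the shift along the tool's x, y, z in m; "wx", "wy", "wz": the turn, a rotation vector about the tool's x, y, z in rad; "jaw": the opening, from 0 (shut) to 1 (fully open). In form: [{"tx": .., "ty": .., "tz": .., "wx": .., "wy": .., "wz": .., "jaw": ..}, ...]. A call has 1 to 8 rows; each row shifts and turns the commanded pose from where the row before left it, along the tool's axes as they then stand; what a row does not reach is not made up. A row lasts 1/12 s, in which the tool goes at most 41.7 mm and 7.16 degrees, less where a joint would pass 70% of its speed; a pose out of reach is approached as far as the arm can. A call is refused whole if a number of a shift passes 0.0417 or a number of a turn 0.125, either way. A call with a gripper value outside its range is refused whole. The fingers move at their own pace and stop on an object; "newtons" is the grip in N (left out, the last holds). Time passes only in rows, so rows that do not move let the fingers close. It gives the time, the measured TCP pose, the force, the opening and the grip force at its end, in the units of the state.
- arm.get_obs(): the state, without advancing time (a new reading comes with each control period).
- capture(name): name is "side" or "top" or "wrist"; returns (picture, depth): 400x640x3 uint8, red, green, blue; 400x640 float32, m along the optical axis (not along the pixel's ray), 0 where there is no reading.
- get_calibration(name): a dict with "fx", "fy", "cx", "cy" (pixels), "extrinsics" (4x4, takes a point from world to camera coordinates); the wrist camera has in their place "tool_from_camera" (4x4, takes a point from camera to tool coordinates, whose origin is the TCP and whose axes are the flange's). Camera axes: x right, y up, looking along -z (the intrinsics and any distortion apply to the point x, -y, -z); pixel columns grow to the right and rows downward; lengths in m; the calibration is good to about 2 mm. A picture is of the moment at which its call begins: read the wrist's pose just before it. get_calibration takes no time and is no camera call.
- job.sign_off(): hands the job in; it is judged then, once.
The state is a dict: "clock": time; "qpos": joint angles; "dq": joint speeds; "joint_efforts": joint torques, N m; "ee_pos": TCP position; "ee_rot": TCP orientation; "force": force on the tool from outside, world axes, zero at the start; "ft_torque": the same for the moment, N m; "gripper_width": opening from 0.0 (shut) to 1.0 (fully open); "gripper_force": force on a finger pad.
Only numpy, scipy, OpenCV 4.12 (cv2) and the standard library are available. Lean on these libraries where they do the work, as an engineer would, in place of code of your own. Each camera call takes 0.05 s, during which the arm holds its last target. There are 200 camera calls.

## Working session

There is one attempt and no reset: what is moved stays moved. The work goes in short steps, Python scripts to look and compute and a tool call to move; the robot and the scene stay as the last step left them, time stands still between calls to the robot, and variables do not carry over. Pictures are saved under pics/ and viewed, at most 10 in all, crops included, and the job is handed in when it is done.

Besides the shell and the picture viewer there is one more tool, called after ">>>" in YAML: its name, and indented under it one key for each argument. send_rows: Moves the arm, as the interface text tells. Its arguments: {"type":"object","properties":{"moves":{"type":"array","items":{"type":"object","properties":{"tx":{"type":"number"},"ty":{"type":"number"},"tz":{"type":"number"},"wx":{"type":"number"},"wy":{"type":"number"},"wz":{"type":"number"},"jaw":{"type":"number"}}}},"newtons":{"type":"number"}},"required":["moves"]}

```bash
mkdir -p pics; ls; cat > h.py <<'E'
import numpy as np,cv2
from workcell import arm,capture,get_calibration,job
from scipy.spatial.transform import Rotation as R
def pose(o=None):
    o=o or arm.get_obs(); T=np.eye(4); T[:3,:3]=R.from_euler('xyz',o['ee_rot'],degrees=True).as_matrix(); T[:3,3]=o['ee_pos']; return T
def cam2world(name,o=None):
    c=get_calibration(name)
    if name=='wrist': return c,pose(o)@np.array(c['tool_from_camera'])
    return c,np.linalg.inv(np.array(c['extrinsics']))
def world(c,T,u,v,d):
    u,v,d=map(np.asarray,(u,v,d))
    p=np.stack([(u-c['cx'])/c['fx']*d,-(v-c['cy'])/c['fy']*d,-d],-1)
    return p@T[:3,:3].T+T[:3,3]
def snap(name,f):
    o=arm.get_obs(); im,d=capture(name); c,T=cam2world(name,o)
    cv2.imwrite(f'pics/{f}.png',im[:,:,::-1]); np.savez(f'pics/{f}.npz',im=im,d=d,T=T); return im,d,c,T
E
python3 - <<'E'
from h import *
o=arm.get_obs(); print(o)
im,d,c,T=snap('top','top0'); print(c,(d>0).mean())
im2,d2,c2,T2=snap('side','side0'); print(T[:3,3],T2[:3,3],get_calibration('wrist'))
E
```

```text
pics
{'clock': 0.0, 'qpos': array([-8.24528274e+01,  1.26753750e+01,  8.75270384e+01, -1.55186983e-03,
        7.99110308e+01, -7.22567373e+00]), 'dq': array([ 0.04140568,  0.07046682, -0.03439106, -0.08886971,  0.04725196,
        0.0163728 ]), 'joint_efforts': array([-9.79597717e-04, -4.94615078e+01, -3.87375891e+01,  6.97175204e-02,
        5.73129917e-02, -1.54588488e-04]), 'ee_pos': array([ 0.15925394, -0.60364588,  0.18972413]), 'ee_rot': array([-1.79887265e+02, -1.27535471e-02,  1.47731072e+01]), 'force': array([ 0.64323313,  1.3842689 , -0.06666651]), 'ft_torque': array([-0.0532561 , -0.03022441,  0.03048593]), 'gripper_force': 0.0, 'gripper_width': 1.0014011117320512}
{'fx': 377.24581968050654, 'fy': 377.24581968050654, 'cx': 320.6440233911234, 'cy': 197.58044994850775, 'extrinsics': array([[ 0.0124318 , -0.99992134, -0.00166197, -0.00550491],
       [ 0.98442706,  0.01194766,  0.17538705, -0.57985188],
       [-0.1753534 , -0.00381647,  0.98449816, -0.81546034],
       [ 0.        ,  0.        ,  0.        ,  1.        ]])} 0.99598828125
[ 0.42789658 -0.00168878  0.90450857] [ 0.51307077 -0.7922921   0.80065341] {'fx': 332.25759553556793, 'fy': 332.25759553556793, 'cx': 317.8211849680723, 'cy': 197.3367890720667, 'tool_from_camera': array([[-8.34513735e-04,  9.67365387e-01,  2.53384120e-01,
         6.84570246e-02],
       [ 9.99999072e-01,  1.08013598e-03, -8.30254067e-04,
        -1.48987366e-04],
       [-1.07684835e-03,  2.53383192e-01, -9.67365390e-01,
        -1.94546129e-01],
       [ 0.00000000e+00,  0.00000000e+00,  0.00000000e+00,
         1.00000000e+00]])}
```

View pics/top0.png

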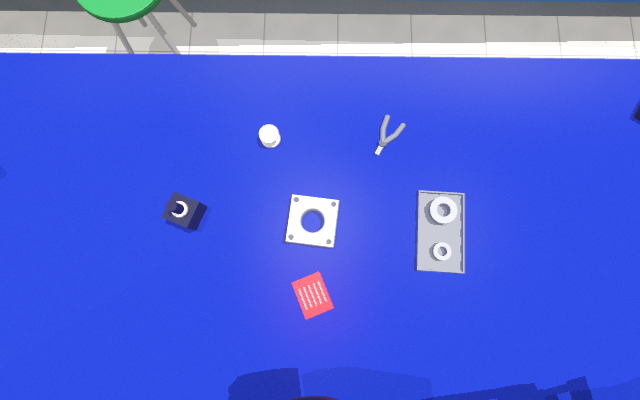

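The top view shows the large cup at (443,210), the spare at (442,251), the housing bore at (313,221), the drift and stand at (180,209), the spool at (269,136) and the cutters at (388,135). Next I measure these with depth.

```bash
cat > m.py <<'E'
from h import *
def circ(P):
    A=np.c_[P[:,:2],np.ones(len(P))]; s=np.linalg.lstsq(A,(P[:,:2]**2).sum(1),rcond=None)[0]
    return s[0]/2,s[1]/2
f=np.load('pics/top0.npz'); c=get_calibration('top'); d=f['d']; v,u=np.mgrid[:400,:640]
W=world(c,f['T'],u,v,d)
def reg(n,u0,u1,v0,v1,z0,z1):
    w=W[v0:v1,u0:u1].reshape(-1,3); w=w[(w[:,2]>z0)&(w[:,2]<z1)]
    (cc,sz,a)=cv2.minAreaRect((w[:,:2]*1000).astype(np.float32)); e=cv2.minEnclosingCircle((w[:,:2]*1000).astype(np.float32))
    print(n,len(w),'rect',np.round(cc,1),np.round(sz,1),round(a,1),'encl',np.round(e[0],1),round(e[1],1),'z med',np.median(w[:,2]).round(4))
reg('cup',425,462,190,228,.022,.04)
reg('spare',428,458,238,264,.016,.04)
reg('housing',280,345,188,252,.030,.045)
reg('stand',160,210,190,232,.055,.068)
reg('handle',160,210,180,232,.105,.14)
reg('drift guard',160,210,180,232,.068,.076)
reg('spool',255,285,122,150,.03,.05)
reg('bench',200,250,250,300,-.1,.1)
reg('tray',412,470,185,275,.008,.016)
E
python3 m.py
python3 - <<'E'
import cv2
a=cv2.imread('pics/side0.png'); cv2.imwrite('pics/side0b.png',a)
b=cv2.imread('pics/top0.png')[185:255,160:470]; cv2.imwrite('pics/c.png',cv2.resize(b,None,fx=2.5,fy=2.5))
E
```

```text
cup 473 rect [ 559.  -284.8] [62.6 63.5] 88.8 encl [ 559.1 -285.9] 32.6 z med 0.0289
spare 208 rect [ 464.1 -279.7] [39.3 40.2] 0.9 encl [ 463.6 -280.3] 21.2 z med 0.0217
housing 1816 rect [530.   21.4] [109.9 110.2] 83.5 encl [530.6  21.6] 76.4 z med 0.0361
stand 577 rect [547.4 318.2] [65.5 63.9] 68.0 encl [547.6 317.5] 44.4 z med 0.0639
handle 115 rect [547.5 317.7] [23.6 22.8] 4.3 encl [547.7 318.7] 12.4 z med 0.1155
drift guard 91 rect [546.7 315. ] [27.7 35. ] 74.7 encl [548.1 317.2] 18.4 z med 0.072
spool 299 rect [738.9 129.4] [46.4 46. ] 4.5 encl [738.2 130.2] 24.0 z med 0.0377
bench 2486 rect [403.2 226.5] [114. 120.] 1.2 encl [403.2 226.6] 82.7 z med 0.0001
tray 607 rect [ 511.6 -283.2] [112.1 190.5] 86.9 encl [ 512.3 -282.9] 108.5 z med 0.0118
```

View pics/side0.png

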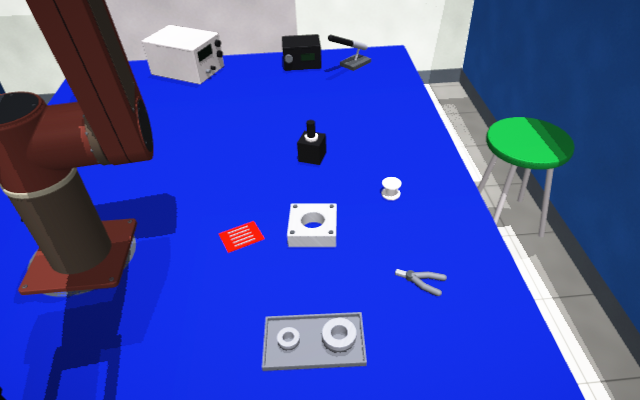

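The side view agrees: drift at (311,140), housing at (313,225), large cup at (339,335). The sizes and heights match the spec, so I'm moving over the cup.

>>> send_rows:
  moves:
    - {"wz":0.105}
    - {"wz":0.105}
    - {"wz":0.105}
    - {"tx":0.0238,"ty":-0.0213}
    - {"tx":0.0238,"ty":-0.0213}
    - {"tx":0.0238,"ty":-0.0213}
    - {"tx":0.0238,"ty":-0.0213}
    - {"tx":0.0238,"ty":-0.0213}

```text
invalid input
```

>>> send_rows:
  moves:
    - {"tx":0.0238,"ty":-0.0213}
    - {"tx":0.0238,"ty":-0.0213}
    - {"tx":0.0238,"ty":-0.0213}
    - {"tx":0.0238,"ty":-0.0213}
    - {"tx":0.0238,"ty":-0.0213}
    - {"tx":0.0238,"ty":-0.0213}
    - {"tx":0.0238,"ty":-0.0213}
    - {"tx":0.0238,"ty":-0.0213}

```text
invalid input
```

>>> send_rows:
  moves:
    - {"tx":0.0238,"ty":-0.0213,"tz":0.02}
    - {"tx":0.0238,"ty":-0.0213,"tz":0.02}
    - {"tx":0.0238,"ty":-0.0213,"tz":0.02}
    - {"jaw":1}
    - {"jaw":1}

```text
invalid input
```

```bash
cat > w.py <<'E'
from h import *
import sys
def look(f,z0,z1,cx,cy,r):
    im,d,c,T=snap('wrist',f); v,u=np.mgrid[:400,:640]; W=world(c,T,u,v,d)
    m=(d>0)&(W[...,2]>z0)&(W[...,2]<z1)&(np.hypot(W[...,0]-cx,W[...,1]-cy)<r)
    w=W[m]; p=(w[:,:2]*1000).astype(np.float32)
    if len(p)<20: print('few',len(p)); return W,m
    e=cv2.minEnclosingCircle(p); q=cv2.minAreaRect(p)
    print(f,len(p),'encl',np.round(e[0],1),round(e[1],1),'rect',np.round(q[0],1),np.round(q[1],1),round(q[2],1),'z',np.median(w[:,2]).round(4)); return W,m
def tool(dx,dy,dz,o=None):
    print('tool delta',np.round(pose(o)[:3,:3].T@np.array([dx,dy,dz]),4))
E
python3 - <<'E'
from w import *
o=arm.get_obs(); print(o['clock'],o['ee_pos'],o['ee_rot'],o['qpos'].round(1),o['force'])
look('w1',.022,.04,.559,-.285,.045)
E
```

```text
0.1 [ 0.15924852 -0.60374897  0.18986399] [-1.79901580e+02 -9.92749480e-03  1.47718397e+01] [-82.5  12.7  87.5  -0.   79.9  -7.2] [-0.18906629  0.00354503 -0.45524237]
few 0
```

View pics/w1.png

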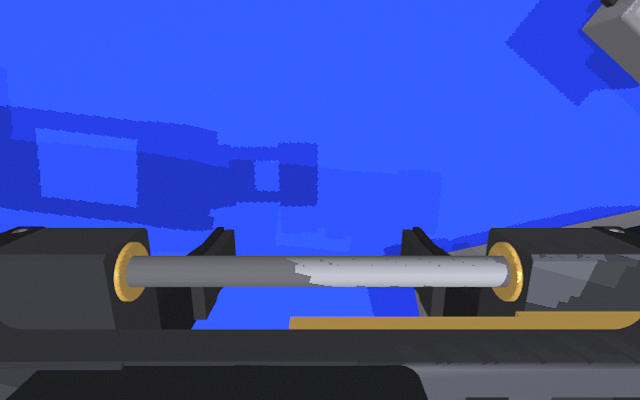

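The arm hasn't moved because the rows need every key. In the wrist view the gripper hides rows below about 230, so things have to be viewed with the tool set back along its −x.

>>> send_rows:
  moves:
    - {"tx":0,"ty":0,"tz":0,"wx":0,"wy":0,"wz":0.105,"jaw":1}
    - {"tx":0,"ty":0,"tz":0,"wx":0,"wy":0,"wz":0.105,"jaw":1}
    - {"tx":0,"ty":0,"tz":0,"wx":0,"wy":0,"wz":0.105,"jaw":1}
    - {"tx":0.0238,"ty":-0.0213,"tz":0,"wx":0,"wy":0,"wz":0,"jaw":1}
    - {"tx":0.0238,"ty":-0.0213,"tz":0,"wx":0,"wy":0,"wz":0,"jaw":1}
    - {"tx":0.0238,"ty":-0.0213,"tz":0,"wx":0,"wy":0,"wz":0,"jaw":1}
    - {"tx":0.0238,"ty":-0.0213,"tz":0,"wx":0,"wy":0,"wz":0,"jaw":1}
    - {"tx":0.0238,"ty":-0.0213,"tz":0,"wx":0,"wy":0,"wz":0,"jaw":1}
  newtons: 30

```text
clock: 0.82
ee_pos: [0.285, -0.5036, 0.1904]
ee_rot: [-180.0, 0.0, -3.3]
force: [-0.0, -0.9, 0.2]
gripper_width: 1.002
gripper_force: 0.0
```

>>> send_rows:
  moves:
    - {"tx":0.022,"ty":-0.0275,"tz":0,"wx":0,"wy":0,"wz":0,"jaw":1}
    - {"tx":0.022,"ty":-0.0275,"tz":0,"wx":0,"wy":0,"wz":0,"jaw":1}
    - {"tx":0.022,"ty":-0.0275,"tz":0,"wx":0,"wy":0,"wz":0,"jaw":1}
    - {"tx":0.022,"ty":-0.0275,"tz":0,"wx":0,"wy":0,"wz":0,"jaw":1}
    - {"tx":0.022,"ty":-0.0275,"tz":0,"wx":0,"wy":0,"wz":0,"jaw":1}
    - {"tx":0.022,"ty":-0.0275,"tz":0,"wx":0,"wy":0,"wz":0,"jaw":1}
    - {"tx":0.022,"ty":-0.0275,"tz":0,"wx":0,"wy":0,"wz":0,"jaw":1}
    - {"tx":0.022,"ty":-0.0275,"tz":0,"wx":0,"wy":0,"wz":0,"jaw":1}

```text
clock: 1.48
ee_pos: [0.4733, -0.2936, 0.1907]
ee_rot: [-180.0, 0.0, -3.3]
force: [0.6, -0.6, -0.9]
gripper_width: 1.005
gripper_force: 0.0
```

>>> send_rows:
  moves:
    - {"tx":0,"ty":0,"tz":0.015,"wx":0,"wy":0,"wz":0,"jaw":0.9}
    - {"tx":0,"ty":0,"tz":0.015,"wx":0,"wy":0,"wz":0,"jaw":0.9}
    - {"tx":0,"ty":0,"tz":0,"wx":0,"wy":0,"wz":0,"jaw":0.9}

```text
clock: 1.73
ee_pos: [0.4712, -0.2929, 0.1574]
ee_rot: [-179.8, 0.3, -3.2]
force: [-0.9, 0.9, -0.3]
gripper_width: 0.916
gripper_force: 0.0
```

```bash
python3 - <<'E'
from w import *
o=arm.get_obs(); print(o['clock'],o['ee_pos'],o['ee_rot'],o['qpos'].round(1),o['force'],o['gripper_width'])
look('w2',.026,.033,.559,-.285,.045)
E
```

```text
1.7333 [ 0.47123774 -0.29290915  0.15735795] [-179.80602604    0.26724782   -3.17184534] [-40.    4.9  99.8  -0.   75.6  53.2] [-0.90994815  0.85952939 -0.27023793] 0.9155810541249993
w2 2979 encl [ 559.5 -285.1] 32.0 rect [ 559.7 -284.9] [63.1 63.2] 86.8 z 0.0296
```

View pics/w2.png

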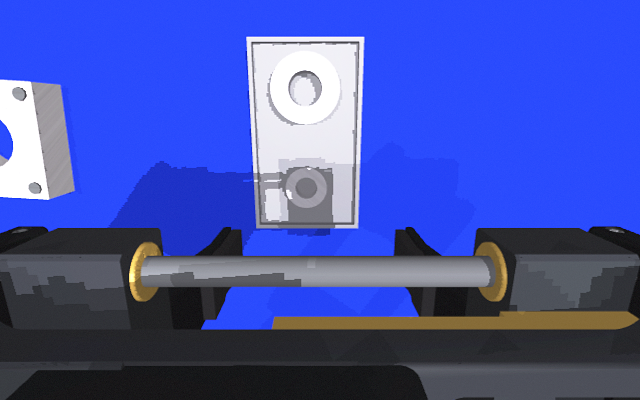

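The wrist view shows the large cup at (305,88), and the measurement of (0.5595,−0.285) agrees with the top camera. Going down on it.

>>> send_rows:
  moves:
    - {"tx":0.022,"ty":-0.0032,"tz":0.02,"wx":0,"wy":0,"wz":0,"jaw":0.9}
    - {"tx":0.022,"ty":-0.0032,"tz":0.02,"wx":0,"wy":0,"wz":0,"jaw":0.9}
    - {"tx":0.022,"ty":-0.0032,"tz":0.02,"wx":0,"wy":0,"wz":0,"jaw":0.9}
    - {"tx":0.022,"ty":-0.0032,"tz":0.02,"wx":0,"wy":0,"wz":0,"jaw":0.9}
    - {"tx":0,"ty":0,"tz":0.012,"wx":0,"wy":0,"wz":0,"jaw":0.9}
    - {"tx":0,"ty":0,"tz":0.012,"wx":0,"wy":0,"wz":0,"jaw":0.9}
    - {"tx":0,"ty":0,"tz":0,"wx":0,"wy":0,"wz":0,"jaw":0.9}
    - {"tx":0,"ty":0,"tz":0,"wx":0,"wy":0,"wz":0,"jaw":0.9}

```text
clock: 2.45
ee_pos: [0.5599, -0.2878, 0.0567]
ee_rot: [-180.0, 0.1, -3.3]
force: [-0.5, 0.2, 0.8]
gripper_width: 0.901
gripper_force: 0.0
```

>>> send_rows:
  moves:
    - {"tx":0,"ty":-0.0028,"tz":0.015,"wx":0,"wy":0,"wz":0,"jaw":0.9}
    - {"tx":0,"ty":0,"tz":0.015,"wx":0,"wy":0,"wz":0,"jaw":0.9}
    - {"tx":0,"ty":0,"tz":0.0127,"wx":0,"wy":0,"wz":0,"jaw":0.9}
    - {"tx":0,"ty":0,"tz":0,"wx":0,"wy":0,"wz":0,"jaw":0.9}
    - {"tx":0,"ty":0,"tz":0,"wx":0,"wy":0,"wz":0,"jaw":0.6}
    - {"tx":0,"ty":0,"tz":0,"wx":0,"wy":0,"wz":0,"jaw":0.6}
    - {"tx":0,"ty":0,"tz":0,"wx":0,"wy":0,"wz":0,"jaw":0.6}
    - {"tx":0,"ty":0,"tz":0,"wx":0,"wy":0,"wz":0,"jaw":0.6}
  newtons: 30

```text
clock: 3.12
ee_pos: [0.562, -0.2853, 0.0154]
ee_rot: [179.9, -0.1, -3.3]
force: [0.2, 0.2, 0.2]
gripper_width: 0.681
gripper_force: 0.0
```

>>> send_rows:
  moves:
    - {"tx":0,"ty":0,"tz":0,"wx":0,"wy":0,"wz":0,"jaw":0.55}
    - {"tx":0,"ty":0,"tz":0,"wx":0,"wy":0,"wz":0,"jaw":0.55}

```text
clock: 3.28
ee_pos: [0.5616, -0.2849, 0.0147]
ee_rot: [180.0, -0.0, -3.3]
force: [-0.2, -0.6, 0.2]
gripper_width: 0.576
gripper_force: 0.0
```

```bash
python3 - <<'E'
from w import *
for i in range(2):
    look(f'w3{i}',.026,.033,.559,-.285,.045)
    o=arm.get_obs(); print(o['clock'],o['ee_pos'],o['ee_rot'],o['gripper_width'],o['gripper_force'])
E
```

```text
w30 4511 encl [ 561.5 -285.4] 31.5 rect [ 569.  -285.8] [62.5 44.8] 86.8 z 0.0295
3.3333 [ 0.56150096 -0.28480902  0.01451799] [ 1.79983518e+02 -2.81506282e-02 -3.27321072e+00] 0.5689141291006566 0.0
w31 4474 encl [ 562.7 -285.4] 31.3 rect [ 569.1 -285.8] [62.5 44.9] 87.4 z 0.0295
3.3833 [ 0.56137426 -0.2846842   0.01431232] [ 1.79995452e+02 -1.00462172e-02 -3.27212401e+00] 0.5608644846115036 0.0
```

View pics/w30.png

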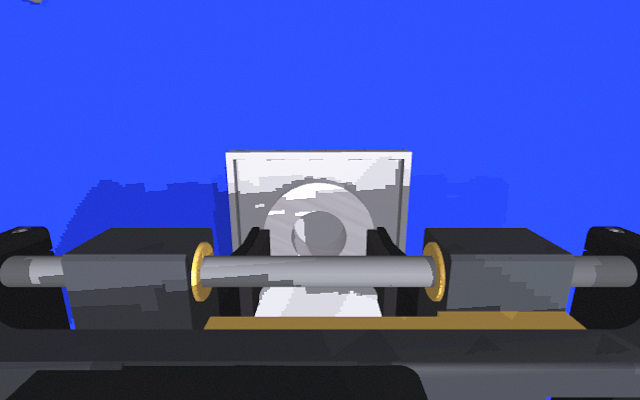

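The wrist view shows the cup ring at about (320,235) between the fingers, but the opening of 0.56 is too narrow for a 64 mm collar. I'll check where the fingers are using depth.

```bash
python3 - <<'E'
from w import *
f=np.load('pics/w31.npz');c=get_calibration('wrist');v,u=np.mgrid[:400,:640];W=world(c,f['T'],u,v,f['d'])
Pt=(W-pose()[:3,3])@pose()[:3,:3]
for r in (200,215,235,245,290,305):
    print(r,[(k,*(Pt[r,k]*1000).round(0).astype(int)) for k in range(216,430,12)])
E
```

```text
200 [(216, np.int64(12), np.int64(-66), np.int64(14)), (228, np.int64(12), np.int64(-58), np.int64(15)), (240, np.int64(13), np.int64(-49), np.int64(10)), (252, np.int64(13), np.int64(-42), np.int64(10)), (264, np.int64(13), np.int64(-34), np.int64(10)), (276, np.int64(18), np.int64(-24), np.int64(-9)), (288, np.int64(20), np.int64(-16), np.int64(-15)), (300, np.int64(20), np.int64(-10), np.int64(-15)), (312, np.int64(20), np.int64(-3), np.int64(-15)), (324, np.int64(20), np.int64(4), np.int64(-14)), (336, np.int64(20), np.int64(11), np.int64(-14)), (348, np.int64(20), np.int64(17), np.int64(-15)), (360, np.int64(19), np.int64(24), np.int64(-12)), (372, np.int64(13), np.int64(35), np.int64(11)), (384, np.int64(13), np.int64(43), np.int64(10)), (396, np.int64(13), np.int64(50), np.int64(9)), (408, np.int64(12), np.int64(59), np.int64(14)), (420, np.int64(12), np.int64(67), np.int64(13))]
215 [(216, np.int64(2), np.int64(-67), np.int64(14)), (228, np.int64(2), np.int64(-59), np.int64(13)), (240, np.int64(3), np.int64(-50), np.int64(10)), (252, np.int64(4), np.int64(-42), np.int64(9)), 
[... 3611 characters left out ...]
64, np.int64(-62), np.int64(-37), np.int64(10)), (276, np.int64(-62), np.int64(-29), np.int64(10)), (288, np.int64(-63), np.int64(-21), np.int64(10)), (300, np.int64(-62), np.int64(-12), np.int64(10)), (312, np.int64(-62), np.int64(-4), np.int64(10)), (324, np.int64(-63), np.int64(5), np.int64(11)), (336, np.int64(-62), np.int64(13), np.int64(10)), (348, np.int64(-62), np.int64(21), np.int64(10)), (360, np.int64(-63), np.int64(30), np.int64(10)), (372, np.int64(-63), np.int64(38), np.int64(10)), (384, np.int64(-4), np.int64(26), np.int64(-82)), (396, np.int64(-3), np.int64(30), np.int64(-84)), (408, np.int64(7), np.int64(30), np.int64(-99)), (420, np.int64(15), np.int64(30), np.int64(-110))]
```

```bash
python3 - <<'E'
from w import *
c=get_calibration('wrist');v,u=np.mgrid[:400,:640]
for n in ('w1','w2','w31'):
    f=np.load(f'pics/{n}.npz');Tc=np.array(c['tool_from_camera']);P=world(c,Tc,u,v,f['d'])*1000
    m=(f['d']>0)&(abs(P[...,1])>15)&(abs(P[...,1])<75)&(abs(P[...,0])<25)&(P[...,2]<-20)&(P[...,2]>-120)
    for s in(-1,1):
        q=P[m&(np.sign(P[...,1])==s)]; i=np.argsort(q[:,2])[::-1]; print(n,s,len(q),q[i[[0,5,50,200,600]]].round(0).tolist(),'inner y at z>-60',np.abs(q[q[:,2]>-60][:,1]).min())
a=cv2.imread('pics/w30.png')[170:330,170:470]; cv2.imwrite('pics/cr.png',cv2.resize(a,None,fx=2.6,fy=2.6,interpolation=2))
E
```

```text
w1 -1 4349 [[2.0, -44.0, -32.0], [10.0, -50.0, -32.0], [1.0, -43.0, -34.0], [5.0, -44.0, -40.0], [6.0, -44.0, -55.0]] inner y at z>-60 42.87978173767587
w1 1 3545 [[-6.0, 44.0, -31.0], [4.0, 44.0, -32.0], [10.0, 51.0, -34.0], [-0.0, 43.0, -40.0], [9.0, 48.0, -56.0]] inner y at z>-60 43.10861126773884
w2 -1 4072 [[4.0, -40.0, -32.0], [5.0, -40.0, -32.0], [10.0, -45.0, -34.0], [9.0, -42.0, -41.0], [10.0, -45.0, -56.0]] inner y at z>-60 39.37718717672635
w2 1 3329 [[4.0, 40.0, -31.0], [10.0, 48.0, -32.0], [9.0, 44.0, -34.0], [3.0, 40.0, -41.0], [9.0, 43.0, -56.0]] inner y at z>-60 39.43036124178677
w31 -1 2464 [[10.0, -31.0, -31.0], [3.0, -25.0, -32.0], [9.0, -26.0, -35.0], [11.0, -33.0, -42.0], [9.0, -29.0, -60.0]] inner y at z>-60 24.417068706505642
w31 1 2451 [[10.0, 33.0, -32.0], [2.0, 25.0, -33.0], [9.0, 29.0, -35.0], [11.0, 30.0, -42.0], [9.0, 27.0, -60.0]] inner y at z>-60 24.42322716069415
```

View pics/cr.png

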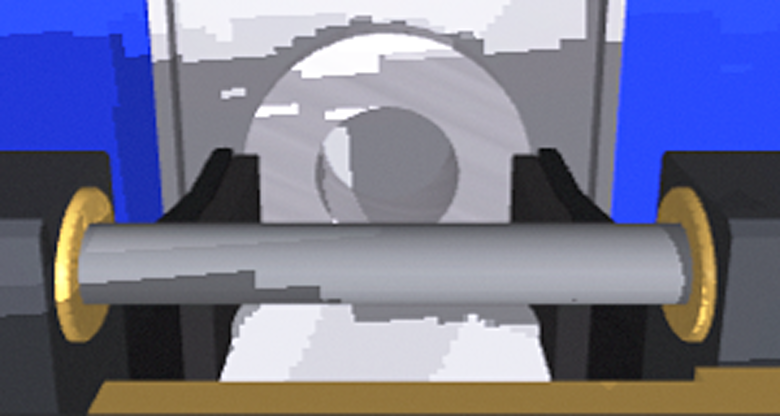

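The crop shows both fingertips ending above the collar. By depth they end 31.5 mm behind the reported TCP, so the real tip height is ee z + 0.0315, and I'll use that offset from here. I'll open the jaws and go 31 mm lower.

>>> send_rows:
  moves:
    - {"tx":-0.0018,"ty":0,"tz":0,"wx":0,"wy":0,"wz":0,"jaw":0.9}
    - {"tx":0,"ty":0,"tz":0,"wx":0,"wy":0,"wz":0,"jaw":0.9}
    - {"tx":0,"ty":0,"tz":0,"wx":0,"wy":0,"wz":0,"jaw":0.9}
    - {"tx":0,"ty":0,"tz":0,"wx":0,"wy":0,"wz":0,"jaw":0.9}
    - {"tx":0,"ty":0,"tz":0,"wx":0,"wy":0,"wz":0,"jaw":0.9}
    - {"tx":0,"ty":0,"tz":0,"wx":0,"wy":0,"wz":0,"jaw":0.9}

```text
clock: 3.88
ee_pos: [0.5595, -0.2846, 0.0141]
ee_rot: [180.0, -0.0, -3.3]
force: [-0.2, -0.4, 0.0]
gripper_width: 0.875
gripper_force: 0.0
```

>>> send_rows:
  moves:
    - {"tx":0,"ty":0,"tz":0.008,"wx":0,"wy":0,"wz":0,"jaw":0.9}
    - {"tx":0,"ty":0,"tz":0.008,"wx":0,"wy":0,"wz":0,"jaw":0.9}
    - {"tx":0,"ty":0,"tz":0.006,"wx":0,"wy":0,"wz":0,"jaw":0.9}
    - {"tx":0,"ty":0,"tz":0.004,"wx":0,"wy":0,"wz":0,"jaw":0.9}
    - {"tx":0,"ty":0,"tz":0.003,"wx":0,"wy":0,"wz":0,"jaw":0.9}
    - {"tx":0,"ty":0,"tz":0,"wx":0,"wy":0,"wz":0,"jaw":0.9}

```text
clock: 4.38
ee_pos: [0.5587, -0.2841, -0.0162]
ee_rot: [-179.9, 0.1, -3.3]
force: [-0.2, 0.4, 0.4]
gripper_width: 0.9
gripper_force: 0.0
```

Real tip height is about 15 mm, with no contact. Closing.

>>> send_rows:
  moves:
    - {"tx":0,"ty":0,"tz":0,"wx":0,"wy":0,"wz":0,"jaw":0.6}
    - {"tx":0,"ty":0,"tz":0,"wx":0,"wy":0,"wz":0,"jaw":0.6}
    - {"tx":0,"ty":0,"tz":0,"wx":0,"wy":0,"wz":0,"jaw":0.6}
    - {"tx":0,"ty":0,"tz":0,"wx":0,"wy":0,"wz":0,"jaw":0.6}
    - {"tx":0,"ty":0,"tz":0,"wx":0,"wy":0,"wz":0,"jaw":0.6}
  newtons: 30

```text
clock: 4.8
ee_pos: [0.5598, -0.2849, -0.0144]
ee_rot: [180.0, -0.0, -3.3]
force: [1.0, -1.0, -0.1]
gripper_width: 0.725
gripper_force: 30.0
```

Gripped at 63 mm and 30 N. Lifting, then carrying it to a viewing pose near the housing.

>>> send_rows:
  moves:
    - {"tx":0,"ty":0,"tz":-0.01,"wx":0,"wy":0,"wz":0,"jaw":0.6}
    - {"tx":0,"ty":0,"tz":-0.02,"wx":0,"wy":0,"wz":0,"jaw":0.6}
    - {"tx":0,"ty":0,"tz":-0.03,"wx":0,"wy":0,"wz":0,"jaw":0.6}
    - {"tx":0,"ty":0,"tz":-0.03,"wx":0,"wy":0,"wz":0,"jaw":0.6}
    - {"tx":-0.0102,"ty":-0.0249,"tz":-0.02,"wx":0,"wy":0,"wz":0,"jaw":0.6}
    - {"tx":-0.0102,"ty":-0.0249,"tz":-0.01,"wx":0,"wy":0,"wz":0,"jaw":0.6}
    - {"tx":-0.0102,"ty":-0.0249,"tz":0,"wx":0,"wy":0,"wz":0,"jaw":0.6}
    - {"tx":-0.0102,"ty":-0.0249,"tz":0,"wx":0,"wy":0,"wz":0,"jaw":0.6}

```text
clock: 5.47
ee_pos: [0.5242, -0.182, 0.1066]
ee_rot: [180.0, -0.1, -3.3]
force: [0.7, 0.4, -3.6]
gripper_width: 0.722
gripper_force: 30.0
```

>>> send_rows:
  moves:
    - {"tx":-0.0102,"ty":-0.0249,"tz":0,"wx":0,"wy":0,"wz":0,"jaw":0.6}
    - {"tx":-0.0102,"ty":-0.0249,"tz":0,"wx":0,"wy":0,"wz":0,"jaw":0.6}
    - {"tx":-0.0102,"ty":-0.0249,"tz":0,"wx":0,"wy":0,"wz":0,"jaw":0.6}
    - {"tx":-0.0102,"ty":-0.0249,"tz":0,"wx":0,"wy":0,"wz":0,"jaw":0.6}
    - {"tx":-0.0102,"ty":-0.0249,"tz":0,"wx":0,"wy":0,"wz":0,"jaw":0.6}
    - {"tx":-0.0102,"ty":-0.0249,"tz":0,"wx":0,"wy":0,"wz":0,"jaw":0.6}
    - {"tx":-0.0102,"ty":-0.0249,"tz":0,"wx":0,"wy":0,"wz":0,"jaw":0.6}
    - {"tx":-0.0102,"ty":-0.0249,"tz":0,"wx":0,"wy":0,"wz":0,"jaw":0.6}

```text
clock: 6.13
ee_pos: [0.4532, 0.022, 0.1053]
ee_rot: [-180.0, 0.0, -3.3]
force: [0.7, -0.4, -4.3]
gripper_width: 0.723
gripper_force: 30.0
```

>>> send_rows:
  moves:
    - {"tx":0,"ty":0,"tz":0,"wx":0,"wy":0,"wz":0,"jaw":0.6}
    - {"tx":0,"ty":0,"tz":0,"wx":0,"wy":0,"wz":0,"jaw":0.6}

```text
clock: 6.3
ee_pos: [0.4536, 0.0218, 0.1052]
ee_rot: [180.0, 0.0, -3.1]
force: [0.5, -1.2, -3.9]
gripper_width: 0.726
gripper_force: 30.0
```

```bash
cat > b.py <<'E'
from w import *
o=arm.get_obs(); print(o['clock'],o['ee_pos'],o['ee_rot'],o['gripper_width'],o['gripper_force'],o['force'])
W,m=look('w4',.032,.040,.530,.0215,.085)
w=W[m]; p=w[:,:2]*1000
# bore edge: fit circle to points of the top nearest to centre by angle
c0=np.array([530,21.5])
for _ in range(3):
    r=np.hypot(*(p-c0).T); a=np.arctan2(*(p-c0).T[::-1]); e=[]
    for k in np.arange(-np.pi,np.pi,np.pi/24):
        s=(a>=k)&(a<k+np.pi/24)
        if s.sum()>3: e.append(p[s][r[s].argmin()])
    e=np.array(e); e=e[np.hypot(*(e-c0).T)<32]
    A=np.c_[e,np.ones(len(e))]; s=np.linalg.lstsq(A,(e**2).sum(1),rcond=None)[0]; c0=s[:2]/2
print('bore',c0,len(e),'r',np.sqrt(s[2]+c0@c0))
# cup in hand, tool frame
c=get_calibration('wrist');f=np.load('pics/w4.npz');v,u=np.mgrid[:400,:640]
P=world(c,np.array(c['tool_from_camera']),u,v,f['d'])*1000
m=(f['d']>0)&(abs(P[...,1])<40)&(abs(P[...,0])<40)&(P[...,2]>-60)&(P[...,2]<-25)
q=P[m]; print(len(q),np.percentile(q,[0,2,50,98,100],axis=0).round(1).tolist())
E
python3 b.py
```

```text
6.3 [0.45356635 0.02179494 0.10524083] [ 1.79994510e+02  1.76893625e-02 -3.12025704e+00] 0.7259975396440056 29.999061059206724 [ 0.52405149 -1.20157971 -3.90927093]
w4 17666 encl [530.4  21.6] 77.3 rect [530.1  21.7] [110.  110.4] 83.4 z 0.0368
bore [530.07091051  21.82190216] 48 r 27.55518943755657
8627 [[-33.2, -40.0, -60.0], [-29.6, -36.5, -56.8], [10.2, -0.2, -43.8], [30.8, 36.5, -33.7], [31.8, 40.0, -25.0]]
```

View pics/w4.png

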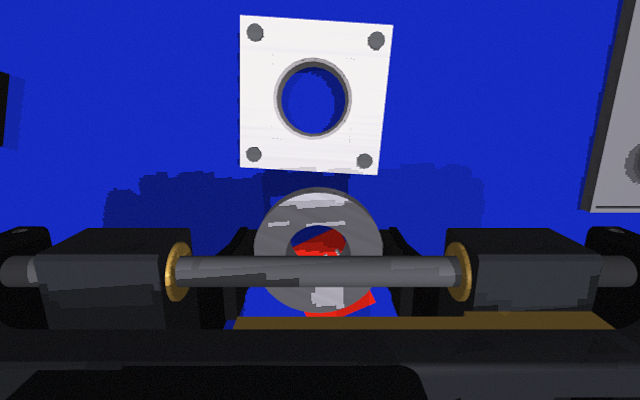

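The wrist view shows the cup held level in the fingers at (318,250) and the bore at (313,97). The bore measures (0.5301,0.0218) with radius 27.6 mm as expected. In the tool frame the cup's rim is at −43.8 mm, so it rests at ee z ≈ 0.012.

>>> send_rows:
  moves:
    - {"tx":0.0192,"ty":-0.0011,"tz":0.01,"wx":0,"wy":0,"wz":0,"jaw":0.6}
    - {"tx":0.0192,"ty":-0.0011,"tz":0.01,"wx":0,"wy":0,"wz":0,"jaw":0.6}
    - {"tx":0.0192,"ty":-0.0011,"tz":0.01,"wx":0,"wy":0,"wz":0,"jaw":0.6}
    - {"tx":0.0192,"ty":-0.0011,"tz":0.01,"wx":0,"wy":0,"wz":0,"jaw":0.6}
    - {"tx":0,"ty":0,"tz":0.01,"wx":0,"wy":0,"wz":0,"jaw":0.6}
    - {"tx":0,"ty":0,"tz":0.01,"wx":0,"wy":0,"wz":0,"jaw":0.6}
    - {"tx":0,"ty":0,"tz":0.007,"wx":0,"wy":0,"wz":0,"jaw":0.6}
    - {"tx":0,"ty":0,"tz":0,"wx":0,"wy":0,"wz":0,"jaw":0.6}

```text
clock: 7.02
ee_pos: [0.5287, 0.0204, 0.0358]
ee_rot: [-180.0, 0.3, -3.3]
force: [-1.3, -0.2, -3.5]
gripper_width: 0.717
gripper_force: 30.0
```

>>> send_rows:
  moves:
    - {"tx":0,"ty":0,"tz":0,"wx":0,"wy":0,"wz":0,"jaw":0.6}

```text
clock: 7.1
ee_pos: [0.5301, 0.0205, 0.0375]
ee_rot: [-180.0, 0.1, -3.3]
force: [-0.3, 0.6, -3.9]
gripper_width: 0.721
gripper_force: 30.0
```

>>> send_rows:
  moves:
    - {"tx":0,"ty":0,"tz":0,"wx":0,"wy":0,"wz":0,"jaw":0.6}

```text
clock: 7.18
ee_pos: [0.5313, 0.0205, 0.0387]
ee_rot: [180.0, -0.0, -3.3]
force: [1.1, 0.4, -3.7]
gripper_width: 0.721
gripper_force: 30.0
```

>>> send_rows:
  moves:
    - {"tx":0,"ty":0,"tz":0,"wx":0,"wy":0,"wz":0,"jaw":0.6}

```text
clock: 7.27
ee_pos: [0.5318, 0.0206, 0.0391]
ee_rot: [180.0, -0.1, -3.3]
force: [0.8, 0.4, -3.6]
gripper_width: 0.719
gripper_force: 30.0
```

```bash
python3 - <<'E'
from w import *
for i in range(4):
    capture('side'); o=arm.get_obs(); print(o['ee_pos'],o['qpos'].round(2),np.abs(o['dq']).max())
im,d,c,T=snap('top','t1'); v,u=np.mgrid[:400,:640]; W=world(c,T,u,v,d)
E
```

```text
[0.53181985 0.02065051 0.03908914] [ -6.27   9.37 108.68  -0.    61.86  87.01] 0.13085888625855568
[0.53177789 0.02070186 0.03900031] [ -6.26   9.38 108.67   0.    61.86  87.01] 0.2892944728338356
[0.53171559 0.02073344 0.03889178] [ -6.26   9.39 108.68  -0.    61.86  87.01] 0.20112508511155017
[0.53163441 0.02072543 0.03875183] [ -6.26   9.4  108.68  -0.    61.86  87.01] 0.3844344347787829
```

>>> send_rows:
  moves:
    - {"tx":-0.0012,"ty":-0.001,"tz":0.003,"wx":0,"wy":0,"wz":0,"jaw":0.6}
    - {"tx":0,"ty":0,"tz":0.004,"wx":0,"wy":0,"wz":0,"jaw":0.6}
    - {"tx":0,"ty":0,"tz":0.004,"wx":0,"wy":0,"wz":0,"jaw":0.6}
    - {"tx":0,"ty":0,"tz":0.003,"wx":0,"wy":0,"wz":0,"jaw":0.6}
    - {"tx":0,"ty":0,"tz":0.002,"wx":0,"wy":0,"wz":0,"jaw":0.6}
    - {"tx":0,"ty":0,"tz":0.001,"wx":0,"wy":0,"wz":0,"jaw":0.6}
    - {"tx":0,"ty":0,"tz":0,"wx":0,"wy":0,"wz":0,"jaw":0.6}
    - {"tx":0,"ty":0,"tz":0,"wx":0,"wy":0,"wz":0,"jaw":0.6}

```text
clock: 8.18
ee_pos: [0.5302, 0.0218, 0.0211]
ee_rot: [-180.0, 0.0, -3.3]
force: [0.8, -0.4, -3.3]
gripper_width: 0.723
gripper_force: 30.0
```

>>> send_rows:
  moves:
    - {"tx":0,"ty":0,"tz":0.001,"wx":0,"wy":0,"wz":0,"jaw":0.6}
    - {"tx":0,"ty":0,"tz":0.001,"wx":0,"wy":0,"wz":0,"jaw":0.6}
    - {"tx":0,"ty":0,"tz":0.001,"wx":0,"wy":0,"wz":0,"jaw":0.6}
    - {"tx":0,"ty":0,"tz":0,"wx":0,"wy":0,"wz":0,"jaw":0.6}
    - {"tx":0,"ty":0,"tz":0,"wx":0,"wy":0,"wz":0,"jaw":0.6}

```text
clock: 8.6
ee_pos: [0.5301, 0.0218, 0.0181]
ee_rot: [-180.0, 0.0, -3.3]
force: [0.9, 0.4, -2.9]
gripper_width: 0.724
gripper_force: 30.0
```

Well centred, no contact force yet. Continuing down.

>>> send_rows:
  moves:
    - {"tx":0,"ty":0,"tz":0.001,"wx":0,"wy":0,"wz":0,"jaw":0.6}
    - {"tx":0,"ty":0,"tz":0.001,"wx":0,"wy":0,"wz":0,"jaw":0.6}
    - {"tx":0,"ty":0,"tz":0.001,"wx":0,"wy":0,"wz":0,"jaw":0.6}
    - {"tx":0,"ty":0,"tz":0,"wx":0,"wy":0,"wz":0,"jaw":0.6}
    - {"tx":0,"ty":0,"tz":0,"wx":0,"wy":0,"wz":0,"jaw":0.6}

```text
clock: 9.02
ee_pos: [0.53, 0.0218, 0.015]
ee_rot: [-180.0, 0.0, -3.3]
force: [-0.5, -0.3, -3.5]
gripper_width: 0.724
gripper_force: 30.0
```

>>> send_rows:
  moves:
    - {"tx":0,"ty":0,"tz":0.001,"wx":0,"wy":0,"wz":0,"jaw":0.6}
    - {"tx":0,"ty":0,"tz":0.001,"wx":0,"wy":0,"wz":0,"jaw":0.6}
    - {"tx":0,"ty":0,"tz":0,"wx":0,"wy":0,"wz":0,"jaw":0.6}
    - {"tx":0,"ty":0,"tz":0,"wx":0,"wy":0,"wz":0,"jaw":0.6}

```text
clock: 9.35
ee_pos: [0.53, 0.0218, 0.013]
ee_rot: [-180.0, 0.0, -3.3]
force: [0.5, -0.9, -2.7]
gripper_width: 0.722
gripper_force: 30.0
```

>>> send_rows:
  moves:
    - {"tx":0,"ty":0,"tz":0.0006,"wx":0,"wy":0,"wz":0,"jaw":0.6}
    - {"tx":0,"ty":0,"tz":0,"wx":0,"wy":0,"wz":0,"jaw":0.6}
    - {"tx":0,"ty":0,"tz":0,"wx":0,"wy":0,"wz":0,"jaw":0.9}
    - {"tx":0,"ty":0,"tz":0,"wx":0,"wy":0,"wz":0,"jaw":0.9}
    - {"tx":0,"ty":0,"tz":0,"wx":0,"wy":0,"wz":0,"jaw":0.9}
    - {"tx":0,"ty":0,"tz":0,"wx":0,"wy":0,"wz":0,"jaw":0.9}
    - {"tx":0,"ty":0,"tz":-0.01,"wx":0,"wy":0,"wz":0,"jaw":0.9}
    - {"tx":0,"ty":0,"tz":-0.02,"wx":0,"wy":0,"wz":0,"jaw":0.9}

```text
clock: 10.02
ee_pos: [0.5279, 0.022, 0.041]
ee_rot: [-180.0, 0.3, -3.3]
force: [-0.3, 0.8, 0.8]
gripper_width: 0.9
gripper_force: 0.0
```

>>> send_rows:
  moves:
    - {"tx":0,"ty":0,"tz":-0.03,"wx":0,"wy":0,"wz":0,"jaw":0.9}
    - {"tx":-0.02,"ty":0,"tz":-0.03,"wx":0,"wy":0,"wz":0,"jaw":0.9}
    - {"tx":-0.03,"ty":0,"tz":-0.03,"wx":0,"wy":0,"wz":0,"jaw":0.9}
    - {"tx":-0.03,"ty":0,"tz":-0.03,"wx":0,"wy":0,"wz":0,"jaw":0.9}
    - {"tx":0,"ty":0,"tz":0,"wx":0,"wy":0,"wz":0,"jaw":0.9}
    - {"tx":0,"ty":0,"tz":0,"wx":0,"wy":0,"wz":0,"jaw":0.9}
    - {"tx":0,"ty":0,"tz":0,"wx":0,"wy":0,"wz":0,"jaw":0.9}

```text
clock: 10.6
ee_pos: [0.4518, 0.0263, 0.1622]
ee_rot: [180.0, -0.1, -3.3]
force: [0.6, -0.1, -0.0]
gripper_width: 0.901
gripper_force: 0.0
```

```bash
cat > cup.py <<'E'
from w import *
def cup(f,cx=.5301,cy=.0218):
    im,d,c,T=snap('wrist',f); v,u=np.mgrid[:400,:640]; W=world(c,T,u,v,d)
    r=np.hypot(W[...,0]-cx,W[...,1]-cy)
    def plane(m,z0,z1):
        w=W[m&(W[...,2]>z0)&(W[...,2]<z1)]; A=np.c_[w[:,0]-cx,w[:,1]-cy,np.ones(len(w))]
        k=np.ones(len(w),bool)
        for _ in range(4):
            s=np.linalg.lstsq(A[k],w[k,2],rcond=None)[0]; k=abs(A@s-w[:,2])<.0015
        return s,k.sum()
    h,n1=plane((d>0)&(r>.036)&(r<.052),.030,.0395)
    p,n2=plane((d>0)&(r>.018)&(r<.031),.042,.066)
    q=W[(d>0)&(W[...,2]>h[2]+.006)&(W[...,2]<.066)&(r<.04)]; e=cv2.minEnclosingCircle((q[:,:2]*1000).astype(np.float32))
    g=np.degrees(p[:2]-h[:2])
    print(f,'housing z',h[2].round(4),n1,'rim z rel',((p[2]-h[2])*1000).round(2),n2,'tilt deg dz/dx,dz/dy',g.round(2),'|',np.hypot(*g).round(2),'cup xy',np.round(e[0],1),round(e[1],1))
    return im
E
python3 - <<'E'
from cup import *
o=arm.get_obs(); print(o['clock'],o['ee_pos'],o['ee_rot'],o['force'],o['gripper_width'])
cup('w5')
E
```

```text
10.6 [0.45179869 0.0262501  0.16223484] [ 1.79993862e+02 -1.18055162e-01 -3.27817930e+00] [ 0.64966007 -0.06329318 -0.00560529] 0.9010485019348022
w5 housing z 0.0367 5143 rim z rel 19.6 2642 tilt deg dz/dx,dz/dy [0.15 0.08] | 0.17 cup xy [529.7  21.8] 32.0
```

View pics/w5.png

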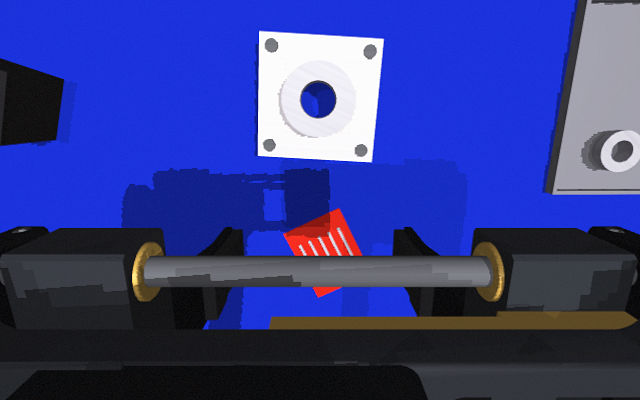

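The wrist view shows the cup at (317,99) level in the bore: rim 19.6 mm above the face (20 expected), tilt 0.2°. Next is the drift.

>>> send_rows:
  moves:
    - {"tx":0.0007,"ty":-0.0325,"tz":-0.006,"wx":0,"wy":0,"wz":0,"jaw":0.7}
    - {"tx":0.0007,"ty":-0.0325,"tz":-0.006,"wx":0,"wy":0,"wz":0,"jaw":0.7}
    - {"tx":0.0007,"ty":-0.0325,"tz":-0.006,"wx":0,"wy":0,"wz":0,"jaw":0.7}
    - {"tx":0.0007,"ty":-0.0325,"tz":-0.006,"wx":0,"wy":0,"wz":0,"jaw":0.7}
    - {"tx":0.0007,"ty":-0.0325,"tz":-0.006,"wx":0,"wy":0,"wz":0,"jaw":0.7}
    - {"tx":0.0007,"ty":-0.0325,"tz":0,"wx":0,"wy":0,"wz":0,"jaw":0.7}
    - {"tx":0.0007,"ty":-0.0325,"tz":0,"wx":0,"wy":0,"wz":0,"jaw":0.7}
    - {"tx":0.0007,"ty":-0.0325,"tz":0,"wx":0,"wy":0,"wz":0,"jaw":0.7}

```text
clock: 11.32
ee_pos: [0.4714, 0.2871, 0.189]
ee_rot: [179.9, 0.2, -3.3]
force: [0.6, -1.3, -0.1]
gripper_width: 0.705
gripper_force: 0.0
```

>>> send_rows:
  moves:
    - {"tx":0.0007,"ty":-0.0325,"tz":0,"wx":0,"wy":0,"wz":0,"jaw":0.7}
    - {"tx":0,"ty":0,"tz":0,"wx":0,"wy":0,"wz":0,"jaw":0.7}
    - {"tx":0,"ty":0,"tz":0,"wx":0,"wy":0,"wz":0,"jaw":0.7}
    - {"tx":0,"ty":0,"tz":0,"wx":0,"wy":0,"wz":0,"jaw":0.7}

```text
clock: 11.65
ee_pos: [0.4738, 0.3173, 0.1892]
ee_rot: [179.9, 0.2, -3.2]
force: [-0.3, -0.1, 0.1]
gripper_width: 0.703
gripper_force: 0.0
```

```bash
python3 - <<'E'
from w import *
o=arm.get_obs(); print(o['clock'],o['ee_pos'],o['ee_rot'],o['qpos'].round(1))
W,m=look('w6',.110,.121,.5475,.3175,.03)
look('w6b',.060,.068,.5475,.3175,.05)
look('w6c',.069,.076,.5475,.3175,.03)
E
```

```text
11.65 [0.47377299 0.31730034 0.18921223] [179.85952725   0.19037571  -3.24884119] [ 25.9   5.4  95.7  -0.   79.1 119.2]
w6 749 encl [548.3 319.1] 11.9 rect [548. 319.] [22.6 22.7] 42.1 z 0.1167
w6b 3700 encl [548.2 319.1] 44.6 rect [548.  319.1] [64.1 64.1] 68.2 z 0.0648
w6c 508 encl [547.8 319.2] 17.9 rect [547.9 319.3] [35.1 34.7] 41.9 z 0.0727
```

View pics/w6.png

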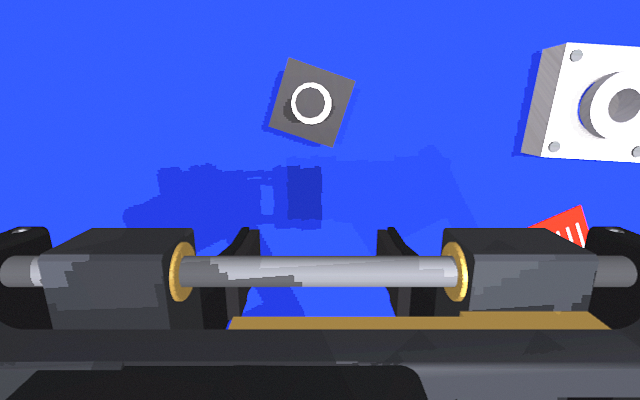

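The wrist view shows the drift upright in its stand at (311,102). Guard, handle and block all measure at (0.548,0.319), with heights as specified. Moving above it.

>>> send_rows:
  moves:
    - {"tx":0.0185,"ty":-0.0015,"tz":0.015,"wx":0,"wy":0,"wz":0,"jaw":0.7}
    - {"tx":0.0185,"ty":-0.0015,"tz":0.015,"wx":0,"wy":0,"wz":0,"jaw":0.7}
    - {"tx":0.0185,"ty":-0.0015,"tz":0.015,"wx":0,"wy":0,"wz":0,"jaw":0.7}
    - {"tx":0.0185,"ty":-0.0015,"tz":0.015,"wx":0,"wy":0,"wz":0,"jaw":0.7}
    - {"tx":0,"ty":0,"tz":0,"wx":0,"wy":0,"wz":0,"jaw":0.7}
    - {"tx":0,"ty":0,"tz":0,"wx":0,"wy":0,"wz":0,"jaw":0.7}
    - {"tx":0,"ty":0,"tz":0,"wx":0,"wy":0,"wz":0,"jaw":0.7}
    - {"tx":0,"ty":0,"tz":0,"wx":0,"wy":0,"wz":0,"jaw":0.7}

```text
clock: 12.47
ee_pos: [0.5487, 0.3196, 0.1328]
ee_rot: [-180.0, -0.1, -3.3]
force: [0.4, 0.1, 0.0]
gripper_width: 0.699
gripper_force: 0.0
```

>>> send_rows:
  moves:
    - {"tx":0,"ty":0,"tz":0,"wx":0,"wy":0,"wz":0,"jaw":0.7}
    - {"tx":0,"ty":0,"tz":0,"wx":0,"wy":0,"wz":0,"jaw":0.7}

```text
clock: 12.63
ee_pos: [0.5486, 0.32, 0.1327]
ee_rot: [-180.0, -0.1, -3.3]
force: [-0.4, 1.1, 0.2]
gripper_width: 0.697
gripper_force: 0.0
```

>>> send_rows:
  moves:
    - {"tx":-0.0005,"ty":0.0007,"tz":0.015,"wx":0,"wy":0,"wz":0,"jaw":0.7}
    - {"tx":0,"ty":0,"tz":0.02,"wx":0,"wy":0,"wz":0,"jaw":0.7}
    - {"tx":0,"ty":0,"tz":0.02,"wx":0,"wy":0,"wz":0,"jaw":0.7}
    - {"tx":0,"ty":0,"tz":0.015,"wx":0,"wy":0,"wz":0,"jaw":0.7}
    - {"tx":0,"ty":0,"tz":0.01,"wx":0,"wy":0,"wz":0,"jaw":0.7}
    - {"tx":0,"ty":0,"tz":0.006,"wx":0,"wy":0,"wz":0,"jaw":0.7}
    - {"tx":0,"ty":0,"tz":0.002,"wx":0,"wy":0,"wz":0,"jaw":0.7}
    - {"tx":0,"ty":0,"tz":0,"wx":0,"wy":0,"wz":0,"jaw":0.7}

```text
clock: 13.3
ee_pos: [0.5481, 0.3192, 0.0437]
ee_rot: [-180.0, -0.0, -3.3]
force: [-0.4, 0.1, -0.2]
gripper_width: 0.699
gripper_force: 0.0
```

>>> send_rows:
  moves:
    - {"tx":0,"ty":0,"tz":0,"wx":0,"wy":0,"wz":0,"jaw":0.5}
    - {"tx":0,"ty":0,"tz":0,"wx":0,"wy":0,"wz":0,"jaw":0.5}
    - {"tx":0,"ty":0,"tz":0,"wx":0,"wy":0,"wz":0,"jaw":0.5}
    - {"tx":0,"ty":0,"tz":0,"wx":0,"wy":0,"wz":0,"jaw":0.5}

```text
clock: 13.63
ee_pos: [0.5486, 0.3193, 0.0443]
ee_rot: [-180.0, -0.1, -3.3]
force: [-0.0, -0.3, -0.8]
gripper_width: 0.528
gripper_force: 0.0
```

>>> send_rows:
  moves:
    - {"tx":0,"ty":0,"tz":0,"wx":0,"wy":0,"wz":0,"jaw":0.36}
    - {"tx":0,"ty":0,"tz":0,"wx":0,"wy":0,"wz":0,"jaw":0.36}
    - {"tx":0,"ty":0,"tz":0,"wx":0,"wy":0,"wz":0,"jaw":0.36}
    - {"tx":0,"ty":0,"tz":0.001,"wx":0,"wy":0,"wz":0,"jaw":0.36}
    - {"tx":0,"ty":0,"tz":0.001,"wx":0,"wy":0,"wz":0,"jaw":0.36}
    - {"tx":0,"ty":0,"tz":0,"wx":0,"wy":0,"wz":0,"jaw":0.36}
    - {"tx":0,"ty":0,"tz":0,"wx":0,"wy":0,"wz":0,"jaw":0.36}

```text
clock: 14.22
ee_pos: [0.5479, 0.319, 0.0412]
ee_rot: [180.0, 0.0, -3.3]
force: [0.4, -0.5, 0.5]
gripper_width: 0.359
gripper_force: 0.0
```

>>> send_rows:
  moves:
    - {"tx":0,"ty":0,"tz":0.0005,"wx":0,"wy":0,"wz":0,"jaw":0.36}
    - {"tx":0,"ty":0,"tz":0.0005,"wx":0,"wy":0,"wz":0,"jaw":0.36}
    - {"tx":0,"ty":0,"tz":0,"wx":0,"wy":0,"wz":0,"jaw":0.36}

```text
clock: 14.47
ee_pos: [0.5481, 0.3191, 0.0407]
ee_rot: [-180.0, -0.0, -3.3]
force: [-0.7, -0.1, 1.8]
gripper_width: 0.36
gripper_force: 0.9
```

Light touch on the guard (+1.8 N) at ee z = 0.0407, which confirms the tip offset. Gripping.

>>> send_rows:
  moves:
    - {"tx":0,"ty":0,"tz":-0.0002,"wx":0,"wy":0,"wz":0,"jaw":0.15}
    - {"tx":0,"ty":0,"tz":0,"wx":0,"wy":0,"wz":0,"jaw":0.15}
    - {"tx":0,"ty":0,"tz":0,"wx":0,"wy":0,"wz":0,"jaw":0.15}
    - {"tx":0,"ty":0,"tz":0,"wx":0,"wy":0,"wz":0,"jaw":0.15}
  newtons: 50

```text
clock: 14.8
ee_pos: [0.5481, 0.3191, 0.0407]
ee_rot: [-180.0, -0.0, -3.3]
force: [-0.1, -0.7, 0.8]
gripper_width: 0.266
gripper_force: 50.1
```

>>> send_rows:
  moves:
    - {"tx":0,"ty":0,"tz":-0.008,"wx":0,"wy":0,"wz":0,"jaw":0.15}
    - {"tx":0,"ty":0,"tz":-0.02,"wx":0,"wy":0,"wz":0,"jaw":0.15}
    - {"tx":0,"ty":0,"tz":-0.025,"wx":0,"wy":0,"wz":0,"jaw":0.15}
    - {"tx":0,"ty":0,"tz":-0.025,"wx":0,"wy":0,"wz":0,"jaw":0.15}
    - {"tx":0,"ty":0,"tz":-0.02,"wx":0,"wy":0,"wz":0,"jaw":0.15}
    - {"tx":0,"ty":0,"tz":0,"wx":0,"wy":0,"wz":0,"jaw":0.15}
    - {"tx":0,"ty":0,"tz":0,"wx":0,"wy":0,"wz":0,"jaw":0.15}

```text
clock: 15.38
ee_pos: [0.549, 0.3194, 0.1403]
ee_rot: [-179.9, -0.2, -3.3]
force: [0.0, 0.5, -2.2]
gripper_width: 0.268
gripper_force: 50.0
```

>>> send_rows:
  moves:
    - {"tx":-0.0003,"ty":0.0308,"tz":0,"wx":0,"wy":0,"wz":0,"jaw":0.15}
    - {"tx":-0.0003,"ty":0.0308,"tz":0,"wx":0,"wy":0,"wz":0,"jaw":0.15}
    - {"tx":-0.0003,"ty":0.0308,"tz":0,"wx":0,"wy":0,"wz":0,"jaw":0.15}
    - {"tx":-0.0003,"ty":0.0308,"tz":0,"wx":0,"wy":0,"wz":0,"jaw":0.15}
    - {"tx":-0.0003,"ty":0.0308,"tz":0,"wx":0,"wy":0,"wz":0,"jaw":0.15}
    - {"tx":-0.0003,"ty":0.0308,"tz":0,"wx":0,"wy":0,"wz":0,"jaw":0.15}
    - {"tx":-0.0003,"ty":0.0308,"tz":0,"wx":0,"wy":0,"wz":0,"jaw":0.15}
    - {"tx":-0.0003,"ty":0.0308,"tz":0,"wx":0,"wy":0,"wz":0,"jaw":0.15}

```text
clock: 16.05
ee_pos: [0.5296, 0.0718, 0.1364]
ee_rot: [180.0, 0.2, -3.3]
force: [1.0, 0.7, -1.8]
gripper_width: 0.263
gripper_force: 50.1
```

>>> send_rows:
  moves:
    - {"tx":0,"ty":0.0308,"tz":0.01,"wx":0,"wy":0,"wz":0,"jaw":0.15}
    - {"tx":0,"ty":0,"tz":0.015,"wx":0,"wy":0,"wz":0,"jaw":0.15}
    - {"tx":0,"ty":0,"tz":0,"wx":0,"wy":0,"wz":0,"jaw":0.15}
    - {"tx":0,"ty":0,"tz":0,"wx":0,"wy":0,"wz":0,"jaw":0.15}
    - {"tx":0,"ty":0,"tz":0,"wx":0,"wy":0,"wz":0,"jaw":0.15}
    - {"tx":0,"ty":0,"tz":0,"wx":0,"wy":0,"wz":0,"jaw":0.15}
    - {"tx":0,"ty":0,"tz":0,"wx":0,"wy":0,"wz":0,"jaw":0.15}

```text
clock: 16.63
ee_pos: [0.5302, 0.0433, 0.1143]
ee_rot: [-180.0, -0.1, -3.2]
force: [0.7, -0.0, -1.8]
gripper_width: 0.264
gripper_force: 50.0
```

```bash
python3 - <<'E'
from cup import *
o=arm.get_obs(); print(o['clock'],o['ee_pos'],o['ee_rot'],o['gripper_width'],o['gripper_force'],o['force'])
cup('w7')
E
```

```text
16.6333 [0.53024369 0.04330429 0.11429075] [-1.79996979e+02 -5.42119764e-02 -3.19218300e+00] 0.26374526801077847 50.00293987017358 [ 0.68008891 -0.02223301 -1.77845649]
w7 housing z 0.0367 4374 rim z rel 19.62 2215 tilt deg dz/dx,dz/dy [0.33 0.02] | 0.33 cup xy [529.7  21.7] 32.1
```

View pics/w7.png

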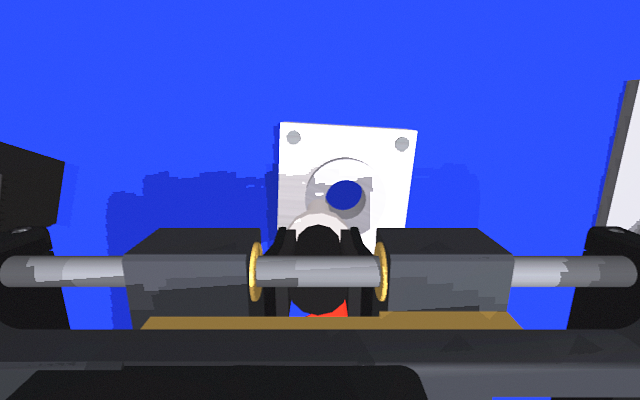

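The wrist view shows the drift upright in the grip (about (318,270)) over the cup's +y side, with the cup still level at (345,195). First tap: approach, then press in small steps. Contact is expected at ee z ≈ 0.0907.

>>> send_rows:
  moves:
    - {"tx":0,"ty":0,"tz":0.008,"wx":0,"wy":0,"wz":0,"jaw":0.15}
    - {"tx":0,"ty":0,"tz":0.008,"wx":0,"wy":0,"wz":0,"jaw":0.15}
    - {"tx":0,"ty":0,"tz":0.004,"wx":0,"wy":0,"wz":0,"jaw":0.15}
    - {"tx":0,"ty":0,"tz":0.002,"wx":0,"wy":0,"wz":0,"jaw":0.15}
    - {"tx":0,"ty":0,"tz":0.001,"wx":0,"wy":0,"wz":0,"jaw":0.15}
    - {"tx":0,"ty":0,"tz":0,"wx":0,"wy":0,"wz":0,"jaw":0.15}
    - {"tx":0,"ty":0,"tz":0,"wx":0,"wy":0,"wz":0,"jaw":0.15}

```text
clock: 17.27
ee_pos: [0.53, 0.0423, 0.0907]
ee_rot: [180.0, -0.0, -3.3]
force: [0.2, 0.4, -1.8]
gripper_width: 0.266
gripper_force: 50.1
```

>>> send_rows:
  moves:
    - {"tx":0,"ty":0,"tz":0.001,"wx":0,"wy":0,"wz":0,"jaw":0.15}
    - {"tx":0,"ty":0,"tz":0.001,"wx":0,"wy":0,"wz":0,"jaw":0.15}
    - {"tx":0,"ty":0,"tz":0,"wx":0,"wy":0,"wz":0,"jaw":0.15}

```text
clock: 17.52
ee_pos: [0.5305, 0.0426, 0.0897]
ee_rot: [-180.0, -0.1, -3.3]
force: [-1.0, 1.0, 4.2]
gripper_width: 0.266
gripper_force: 50.9
```

>>> send_rows:
  moves:
    - {"tx":0,"ty":0,"tz":0.001,"wx":0,"wy":0,"wz":0,"jaw":0.15}
    - {"tx":0,"ty":0,"tz":0.001,"wx":0,"wy":0,"wz":0,"jaw":0.15}
    - {"tx":0,"ty":0,"tz":0,"wx":0,"wy":0,"wz":0,"jaw":0.15}
    - {"tx":0,"ty":0,"tz":0,"wx":0,"wy":0,"wz":0,"jaw":0.15}

```text
clock: 17.85
ee_pos: [0.5309, 0.0431, 0.0884]
ee_rot: [-179.9, -0.1, -3.3]
force: [-3.2, 1.9, 8.0]
gripper_width: 0.265
gripper_force: 51.4
```

```bash
python3 - <<'E'
from cup import *
cup('w8')
o=arm.get_obs(); print(o['clock'],o['ee_pos'],o['ee_rot'],o['force'])
E
```

```text
w8 housing z 0.0366 4774 rim z rel 18.72 2375 tilt deg dz/dx,dz/dy [-0.72 -2.63] | 2.73 cup xy [530.   22.6] 32.2
17.9 [0.53096183 0.04311629 0.08845565] [-1.79925448e+02 -1.40538053e-01 -3.27986912e+00] [-1.23259534  2.19359014  7.88477369]
```

Tilt is 2.7° after the first tap. Now the opposite side (−y).

>>> send_rows:
  moves:
    - {"tx":0,"ty":0,"tz":-0.005,"wx":0,"wy":0,"wz":0,"jaw":0.15}
    - {"tx":0,"ty":0,"tz":-0.005,"wx":0,"wy":0,"wz":0,"jaw":0.15}
    - {"tx":0.001,"ty":0.021,"tz":0,"wx":0,"wy":0,"wz":0,"jaw":0.15}
    - {"tx":0.001,"ty":0.021,"tz":0,"wx":0,"wy":0,"wz":0,"jaw":0.15}
    - {"tx":0,"ty":0,"tz":0,"wx":0,"wy":0,"wz":0,"jaw":0.15}
    - {"tx":0,"ty":0,"tz":0,"wx":0,"wy":0,"wz":0,"jaw":0.15}
    - {"tx":0,"ty":0,"tz":0.004,"wx":0,"wy":0,"wz":0,"jaw":0.15}
    - {"tx":0,"ty":0,"tz":0.002,"wx":0,"wy":0,"wz":0,"jaw":0.15}

```text
clock: 18.57
ee_pos: [0.5292, 0.0008, 0.0902]
ee_rot: [-180.0, 0.0, -3.3]
force: [-0.9, -1.7, 5.2]
gripper_width: 0.265
gripper_force: 50.3
```

>>> send_rows:
  moves:
    - {"tx":0,"ty":0,"tz":0.001,"wx":0,"wy":0,"wz":0,"jaw":0.15}
    - {"tx":0,"ty":0,"tz":0.001,"wx":0,"wy":0,"wz":0,"jaw":0.15}
    - {"tx":0,"ty":0,"tz":0.001,"wx":0,"wy":0,"wz":0,"jaw":0.15}
    - {"tx":0,"ty":0,"tz":0.001,"wx":0,"wy":0,"wz":0,"jaw":0.15}
    - {"tx":0,"ty":0,"tz":0,"wx":0,"wy":0,"wz":0,"jaw":0.15}
    - {"tx":0,"ty":0,"tz":0,"wx":0,"wy":0,"wz":0,"jaw":0.15}
    - {"tx":0,"ty":0,"tz":0,"wx":0,"wy":0,"wz":0,"jaw":0.15}

```text
clock: 19.15
ee_pos: [0.5302, -0.0003, 0.0883]
ee_rot: [179.9, -0.1, -3.2]
force: [-3.2, -3.9, 9.2]
gripper_width: 0.263
gripper_force: 51.5
```

```bash
python3 - <<'E'
from cup import *
cup('w9')
o=arm.get_obs(); print(o['clock'],o['ee_pos'],o['ee_rot'],o['force'])
E
```

```text
w9 housing z 0.0366 4625 rim z rel 18.07 2295 tilt deg dz/dx,dz/dy [-1.51  1.43] | 2.08 cup xy [531.2  21.5] 32.1
19.2 [ 5.30222100e-01 -2.38767583e-04  8.82880192e-02] [ 1.79879975e+02 -9.49281326e-02 -3.21865245e+00] [-2.926694   -3.01947567  9.01282801]
```

>>> send_rows:
  moves:
    - {"tx":0,"ty":0,"tz":-0.004,"wx":0,"wy":0,"wz":0,"jaw":0.15}
    - {"tx":0,"ty":0,"tz":-0.004,"wx":0,"wy":0,"wz":0,"jaw":0.15}
    - {"tx":-0.0112,"ty":-0.0105,"tz":0,"wx":0,"wy":0,"wz":0,"jaw":0.15}
    - {"tx":-0.0112,"ty":-0.0105,"tz":0,"wx":0,"wy":0,"wz":0,"jaw":0.15}
    - {"tx":0,"ty":0,"tz":0,"wx":0,"wy":0,"wz":0,"jaw":0.15}
    - {"tx":0,"ty":0,"tz":0,"wx":0,"wy":0,"wz":0,"jaw":0.15}
    - {"tx":0,"ty":0,"tz":0.003,"wx":0,"wy":0,"wz":0,"jaw":0.15}
    - {"tx":0,"ty":0,"tz":0.002,"wx":0,"wy":0,"wz":0,"jaw":0.15}

```text
clock: 19.87
ee_pos: [0.5088, 0.0224, 0.0896]
ee_rot: [180.0, -0.0, -3.3]
force: [0.3, 1.0, 1.2]
gripper_width: 0.264
gripper_force: 50.3
```

>>> send_rows:
  moves:
    - {"tx":0,"ty":0,"tz":0.001,"wx":0,"wy":0,"wz":0,"jaw":0.15}
    - {"tx":0,"ty":0,"tz":0.001,"wx":0,"wy":0,"wz":0,"jaw":0.15}
    - {"tx":0,"ty":0,"tz":0.001,"wx":0,"wy":0,"wz":0,"jaw":0.15}
    - {"tx":0,"ty":0,"tz":0.001,"wx":0,"wy":0,"wz":0,"jaw":0.15}
    - {"tx":0,"ty":0,"tz":0.001,"wx":0,"wy":0,"wz":0,"jaw":0.15}
    - {"tx":0,"ty":0,"tz":0,"wx":0,"wy":0,"wz":0,"jaw":0.15}
    - {"tx":0,"ty":0,"tz":0,"wx":0,"wy":0,"wz":0,"jaw":0.15}

```text
clock: 20.45
ee_pos: [0.5077, 0.0224, 0.0858]
ee_rot: [180.0, 0.1, -3.3]
force: [-7.0, 0.9, 12.7]
gripper_width: 0.26
gripper_force: 53.0
```

```bash
python3 - <<'E'
from cup import *
cup('w10')
o=arm.get_obs(); print(o['clock'],o['ee_pos'],o['ee_rot'],o['force'])
E
```

```text
w10 housing z 0.0366 6460 rim z rel 16.57 3422 tilt deg dz/dx,dz/dy [3.99 0.58] | 4.03 cup xy [528.7  21.4] 32.4
20.5 [0.50763764 0.02237731 0.08579688] [ 1.79993071e+02  1.25672474e-01 -3.29168981e+00] [-7.41297125  0.74095034 12.02672338]
```

>>> send_rows:
  moves:
    - {"tx":0,"ty":0,"tz":-0.005,"wx":0,"wy":0,"wz":0,"jaw":0.15}
    - {"tx":0,"ty":0,"tz":-0.005,"wx":0,"wy":0,"wz":0,"jaw":0.15}
    - {"tx":0.0219,"ty":-0.0009,"tz":0,"wx":0,"wy":0,"wz":0,"jaw":0.15}
    - {"tx":0.0219,"ty":-0.001,"tz":0,"wx":0,"wy":0,"wz":0,"jaw":0.15}
    - {"tx":0,"ty":0,"tz":0,"wx":0,"wy":0,"wz":0,"jaw":0.15}
    - {"tx":0,"ty":0,"tz":0,"wx":0,"wy":0,"wz":0,"jaw":0.15}
    - {"tx":0,"ty":0,"tz":0.004,"wx":0,"wy":0,"wz":0,"jaw":0.15}
    - {"tx":0,"ty":0,"tz":0.002,"wx":0,"wy":0,"wz":0,"jaw":0.15}

```text
clock: 21.17
ee_pos: [0.5519, 0.022, 0.0885]
ee_rot: [-180.0, -0.0, -3.3]
force: [0.4, -0.1, 5.3]
gripper_width: 0.265
gripper_force: 51.3
```

>>> send_rows:
  moves:
    - {"tx":0,"ty":0,"tz":0.001,"wx":0,"wy":0,"wz":0,"jaw":0.15}
    - {"tx":0,"ty":0,"tz":0.001,"wx":0,"wy":0,"wz":0,"jaw":0.15}
    - {"tx":0,"ty":0,"tz":0.001,"wx":0,"wy":0,"wz":0,"jaw":0.15}
    - {"tx":0,"ty":0,"tz":0.001,"wx":0,"wy":0,"wz":0,"jaw":0.15}
    - {"tx":0,"ty":0,"tz":0.001,"wx":0,"wy":0,"wz":0,"jaw":0.15}
    - {"tx":0,"ty":0,"tz":0,"wx":0,"wy":0,"wz":0,"jaw":0.15}
    - {"tx":0,"ty":0,"tz":0,"wx":0,"wy":0,"wz":0,"jaw":0.15}

```text
clock: 21.75
ee_pos: [0.554, 0.0221, 0.0859]
ee_rot: [-180.0, -0.3, -3.3]
force: [1.9, 0.6, 7.3]
gripper_width: 0.267
gripper_force: 51.6
```

```bash
python3 - <<'E'
from cup import *
cup('w11')
o=arm.get_obs(); print(o['clock'],o['ee_pos'],o['ee_rot'],o['force'])
E
```

```text
w11 housing z 0.0366 3888 rim z rel 16.1 680 tilt deg dz/dx,dz/dy [-2.4   0.04] | 2.4 cup xy [534.8  20.8] 31.6
21.8 [0.55392673 0.02206924 0.08590671] [-179.99028418   -0.27991845   -3.27780081] [1.19436431 0.48587868 7.77991733]
```

>>> send_rows:
  moves:
    - {"tx":0,"ty":0,"tz":-0.004,"wx":0,"wy":0,"wz":0,"jaw":0.15}
    - {"tx":0,"ty":0,"tz":-0.004,"wx":0,"wy":0,"wz":0,"jaw":0.15}
    - {"tx":-0.0118,"ty":-0.0099,"tz":0,"wx":0,"wy":0,"wz":0,"jaw":0.15}
    - {"tx":-0.0118,"ty":-0.0099,"tz":0,"wx":0,"wy":0,"wz":0,"jaw":0.15}
    - {"tx":0,"ty":0,"tz":0,"wx":0,"wy":0,"wz":0,"jaw":0.15}
    - {"tx":0,"ty":0,"tz":0,"wx":0,"wy":0,"wz":0,"jaw":0.15}
    - {"tx":0,"ty":0,"tz":0.003,"wx":0,"wy":0,"wz":0,"jaw":0.15}
    - {"tx":0,"ty":0,"tz":0.001,"wx":0,"wy":0,"wz":0,"jaw":0.15}

```text
clock: 22.47
ee_pos: [0.5298, 0.0427, 0.0873]
ee_rot: [180.0, 0.0, -3.3]
force: [0.3, 0.3, -1.8]
gripper_width: 0.265
gripper_force: 50.1
```

>>> send_rows:
  moves:
    - {"tx":0,"ty":0,"tz":0.001,"wx":0,"wy":0,"wz":0,"jaw":0.15}
    - {"tx":0,"ty":0,"tz":0.001,"wx":0,"wy":0,"wz":0,"jaw":0.15}
    - {"tx":0,"ty":0,"tz":0.001,"wx":0,"wy":0,"wz":0,"jaw":0.15}
    - {"tx":0,"ty":0,"tz":0.001,"wx":0,"wy":0,"wz":0,"jaw":0.15}
    - {"tx":0,"ty":0,"tz":0.001,"wx":0,"wy":0,"wz":0,"jaw":0.15}
    - {"tx":0,"ty":0,"tz":0,"wx":0,"wy":0,"wz":0,"jaw":0.15}
    - {"tx":0,"ty":0,"tz":0,"wx":0,"wy":0,"wz":0,"jaw":0.15}

```text
clock: 23.05
ee_pos: [0.5306, 0.0439, 0.0842]
ee_rot: [-179.9, -0.1, -3.3]
force: [-2.1, 3.8, 8.6]
gripper_width: 0.266
gripper_force: 51.7
```

```bash
python3 - <<'E'
from cup import *
cup('w12')
o=arm.get_obs(); print(o['clock'],o['ee_pos'],o['ee_rot'],o['force'])
E
```

```text
w12 housing z 0.0366 4898 rim z rel 14.92 2395 tilt deg dz/dx,dz/dy [-1.52 -3.89] | 4.17 cup xy [530.9  23.1] 32.0
23.1 [0.53061513 0.04387095 0.084224  ] [-1.79903982e+02 -8.54040156e-02 -3.29598154e+00] [-2.62141464  3.24721944  8.37919229]
```

>>> send_rows:
  moves:
    - {"tx":0,"ty":0,"tz":-0.005,"wx":0,"wy":0,"wz":0,"jaw":0.15}
    - {"tx":0,"ty":0,"tz":-0.005,"wx":0,"wy":0,"wz":0,"jaw":0.15}
    - {"tx":0.001,"ty":0.021,"tz":0,"wx":0,"wy":0,"wz":0,"jaw":0.15}
    - {"tx":0.001,"ty":0.021,"tz":0,"wx":0,"wy":0,"wz":0,"jaw":0.15}
    - {"tx":0,"ty":0,"tz":0,"wx":0,"wy":0,"wz":0,"jaw":0.15}
    - {"tx":0,"ty":0,"tz":0,"wx":0,"wy":0,"wz":0,"jaw":0.15}
    - {"tx":0,"ty":0,"tz":0.004,"wx":0,"wy":0,"wz":0,"jaw":0.15}
    - {"tx":0,"ty":0,"tz":0.002,"wx":0,"wy":0,"wz":0,"jaw":0.15}

```text
clock: 23.77
ee_pos: [0.5293, 0.0012, 0.0865]
ee_rot: [180.0, -0.0, -3.3]
force: [-1.5, -3.3, 5.9]
gripper_width: 0.261
gripper_force: 50.6
```

>>> send_rows:
  moves:
    - {"tx":0,"ty":0,"tz":0.001,"wx":0,"wy":0,"wz":0,"jaw":0.15}
    - {"tx":0,"ty":0,"tz":0.001,"wx":0,"wy":0,"wz":0,"jaw":0.15}
    - {"tx":0,"ty":0,"tz":0.001,"wx":0,"wy":0,"wz":0,"jaw":0.15}
    - {"tx":0,"ty":0,"tz":0.001,"wx":0,"wy":0,"wz":0,"jaw":0.15}
    - {"tx":0,"ty":0,"tz":0.001,"wx":0,"wy":0,"wz":0,"jaw":0.15}
    - {"tx":0,"ty":0,"tz":0,"wx":0,"wy":0,"wz":0,"jaw":0.15}
    - {"tx":0,"ty":0,"tz":0,"wx":0,"wy":0,"wz":0,"jaw":0.15}

```text
clock: 24.35
ee_pos: [0.5303, -0.0002, 0.0836]
ee_rot: [179.8, -0.1, -3.2]
force: [-3.5, -4.6, 10.1]
gripper_width: 0.268
gripper_force: 51.6
```

```bash
python3 - <<'E'
from cup import *
cup('w13')
o=arm.get_obs(); print(o['clock'],o['ee_pos'],o['ee_rot'],o['force'])
E
```

```text
w13 housing z 0.0366 4759 rim z rel 13.57 2269 tilt deg dz/dx,dz/dy [-1.91  1.55] | 2.46 cup xy [531.1  21.3] 32.0
24.4 [ 5.30253256e-01 -1.31578472e-04  8.36090145e-02] [ 1.79810295e+02 -1.15714199e-01 -3.20614164e+00] [-3.00760382 -5.46600431 11.15151472]
```

>>> send_rows:
  moves:
    - {"tx":0,"ty":0,"tz":-0.004,"wx":0,"wy":0,"wz":0,"jaw":0.15}
    - {"tx":0,"ty":0,"tz":-0.004,"wx":0,"wy":0,"wz":0,"jaw":0.15}
    - {"tx":-0.0112,"ty":-0.0105,"tz":0,"wx":0,"wy":0,"wz":0,"jaw":0.15}
    - {"tx":-0.0112,"ty":-0.0105,"tz":0,"wx":0,"wy":0,"wz":0,"jaw":0.15}
    - {"tx":0,"ty":0,"tz":0,"wx":0,"wy":0,"wz":0,"jaw":0.15}
    - {"tx":0,"ty":0,"tz":0,"wx":0,"wy":0,"wz":0,"jaw":0.15}
    - {"tx":0,"ty":0,"tz":0.003,"wx":0,"wy":0,"wz":0,"jaw":0.15}
    - {"tx":0,"ty":0,"tz":0.002,"wx":0,"wy":0,"wz":0,"jaw":0.15}

```text
clock: 25.07
ee_pos: [0.5086, 0.0232, 0.0847]
ee_rot: [-180.0, -0.0, -3.3]
force: [-1.6, 1.7, 6.2]
gripper_width: 0.267
gripper_force: 51.4
```

>>> send_rows:
  moves:
    - {"tx":0,"ty":0,"tz":0.001,"wx":0,"wy":0,"wz":0,"jaw":0.15}
    - {"tx":0,"ty":0,"tz":0.001,"wx":0,"wy":0,"wz":0,"jaw":0.15}
    - {"tx":0,"ty":0,"tz":0.001,"wx":0,"wy":0,"wz":0,"jaw":0.15}
    - {"tx":0,"ty":0,"tz":0.001,"wx":0,"wy":0,"wz":0,"jaw":0.15}
    - {"tx":0,"ty":0,"tz":0.001,"wx":0,"wy":0,"wz":0,"jaw":0.15}
    - {"tx":0,"ty":0,"tz":0,"wx":0,"wy":0,"wz":0,"jaw":0.15}
    - {"tx":0,"ty":0,"tz":0,"wx":0,"wy":0,"wz":0,"jaw":0.15}

```text
clock: 25.65
ee_pos: [0.5087, 0.0234, 0.0827]
ee_rot: [-180.0, -0.0, -3.3]
force: [-9.9, 1.8, 22.2]
gripper_width: 0.263
gripper_force: 54.9
```

```bash
python3 - <<'E'
from cup import *
cup('w14')
o=arm.get_obs(); print(o['clock'],o['ee_pos'],o['ee_rot'],o['force'])
E
```

```text
w14 housing z 0.0367 6640 rim z rel 12.48 3459 tilt deg dz/dx,dz/dy [0.99 0.11] | 1.0 cup xy [529.9  21.5] 32.1
25.7 [0.50870605 0.02337971 0.0826434 ] [-1.79965338e+02 -2.62998311e-03 -3.29664046e+00] [-9.5880389   2.20570463 21.45335293]
```

The −x side has bottomed (force rising). Now the +x side.

>>> send_rows:
  moves:
    - {"tx":0,"ty":0,"tz":-0.005,"wx":0,"wy":0,"wz":0,"jaw":0.15}
    - {"tx":0,"ty":0,"tz":-0.005,"wx":0,"wy":0,"wz":0,"jaw":0.15}
    - {"tx":0.0215,"ty":-0.0007,"tz":0,"wx":0,"wy":0,"wz":0,"jaw":0.15}
    - {"tx":0.0215,"ty":-0.0007,"tz":0,"wx":0,"wy":0,"wz":0,"jaw":0.15}
    - {"tx":0,"ty":0,"tz":0,"wx":0,"wy":0,"wz":0,"jaw":0.15}
    - {"tx":0,"ty":0,"tz":0,"wx":0,"wy":0,"wz":0,"jaw":0.15}
    - {"tx":0,"ty":0,"tz":0.004,"wx":0,"wy":0,"wz":0,"jaw":0.15}
    - {"tx":0,"ty":0,"tz":0.002,"wx":0,"wy":0,"wz":0,"jaw":0.15}

```text
clock: 26.37
ee_pos: [0.5507, 0.0222, 0.0833]
ee_rot: [-180.0, -0.0, -3.3]
force: [0.6, -0.1, 6.9]
gripper_width: 0.263
gripper_force: 51.8
```

>>> send_rows:
  moves:
    - {"tx":0,"ty":0,"tz":0.001,"wx":0,"wy":0,"wz":0,"jaw":0.15}
    - {"tx":0,"ty":0,"tz":0.001,"wx":0,"wy":0,"wz":0,"jaw":0.15}
    - {"tx":0,"ty":0,"tz":0.001,"wx":0,"wy":0,"wz":0,"jaw":0.15}
    - {"tx":0,"ty":0,"tz":0.001,"wx":0,"wy":0,"wz":0,"jaw":0.15}
    - {"tx":0,"ty":0,"tz":0.0005,"wx":0,"wy":0,"wz":0,"jaw":0.15}
    - {"tx":0,"ty":0,"tz":0,"wx":0,"wy":0,"wz":0,"jaw":0.15}
    - {"tx":0,"ty":0,"tz":0,"wx":0,"wy":0,"wz":0,"jaw":0.15}

```text
clock: 26.95
ee_pos: [0.5519, 0.0222, 0.0826]
ee_rot: [180.0, -0.1, -3.3]
force: [-5.7, -0.5, 19.9]
gripper_width: 0.264
gripper_force: 54.2
```

```bash
python3 - <<'E'
from cup import *
cup('w15')
o=arm.get_obs(); print(o['clock'],o['ee_pos'],o['ee_rot'],o['force'])
E
```

```text
w15 housing z 0.0365 4043 rim z rel 12.46 959 tilt deg dz/dx,dz/dy [-0.87 -0.11] | 0.87 cup xy [532.   21.3] 31.9
27.0 [0.55188208 0.02221688 0.08263592] [ 1.79984840e+02 -1.47794648e-01 -3.26479381e+00] [-6.07712604 -0.12307213 19.44753072]
```

>>> send_rows:
  moves:
    - {"tx":0,"ty":0,"tz":-0.004,"wx":0,"wy":0,"wz":0,"jaw":0.15}
    - {"tx":0,"ty":0,"tz":-0.004,"wx":0,"wy":0,"wz":0,"jaw":0.15}
    - {"tx":-0.0111,"ty":-0.01,"tz":0,"wx":0,"wy":0,"wz":0,"jaw":0.15}
    - {"tx":-0.0111,"ty":-0.01,"tz":0,"wx":0,"wy":0,"wz":0,"jaw":0.15}
    - {"tx":0,"ty":0,"tz":0,"wx":0,"wy":0,"wz":0,"jaw":0.15}
    - {"tx":0,"ty":0,"tz":0,"wx":0,"wy":0,"wz":0,"jaw":0.15}
    - {"tx":0,"ty":0,"tz":0.002,"wx":0,"wy":0,"wz":0,"jaw":0.15}
    - {"tx":0,"ty":0,"tz":0.001,"wx":0,"wy":0,"wz":0,"jaw":0.15}

```text
clock: 27.67
ee_pos: [0.5302, 0.0434, 0.0839]
ee_rot: [180.0, -0.0, -3.3]
force: [-0.7, 0.3, -0.8]
gripper_width: 0.266
gripper_force: 50.3
```

>>> send_rows:
  moves:
    - {"tx":0,"ty":0,"tz":0.001,"wx":0,"wy":0,"wz":0,"jaw":0.15}
    - {"tx":0,"ty":0,"tz":0.001,"wx":0,"wy":0,"wz":0,"jaw":0.15}
    - {"tx":0,"ty":0,"tz":0.001,"wx":0,"wy":0,"wz":0,"jaw":0.15}
    - {"tx":0,"ty":0,"tz":0.001,"wx":0,"wy":0,"wz":0,"jaw":0.15}
    - {"tx":0,"ty":0,"tz":0.001,"wx":0,"wy":0,"wz":0,"jaw":0.15}
    - {"tx":0,"ty":0,"tz":0,"wx":0,"wy":0,"wz":0,"jaw":0.15}
    - {"tx":0,"ty":0,"tz":0,"wx":0,"wy":0,"wz":0,"jaw":0.15}

```text
clock: 28.25
ee_pos: [0.5312, 0.0435, 0.0826]
ee_rot: [-180.0, -0.1, -3.3]
force: [-9.1, 1.2, 21.7]
gripper_width: 0.265
gripper_force: 54.8
```

>>> send_rows:
  moves:
    - {"tx":0,"ty":0,"tz":-0.004,"wx":0,"wy":0,"wz":0,"jaw":0.15}
    - {"tx":0,"ty":0,"tz":-0.004,"wx":0,"wy":0,"wz":0,"jaw":0.15}
    - {"tx":0.0012,"ty":0.021,"tz":0,"wx":0,"wy":0,"wz":0,"jaw":0.15}
    - {"tx":0.0012,"ty":0.021,"tz":0,"wx":0,"wy":0,"wz":0,"jaw":0.15}
    - {"tx":0,"ty":0,"tz":0,"wx":0,"wy":0,"wz":0,"jaw":0.15}
    - {"tx":0,"ty":0,"tz":0,"wx":0,"wy":0,"wz":0,"jaw":0.15}
    - {"tx":0,"ty":0,"tz":0.002,"wx":0,"wy":0,"wz":0,"jaw":0.15}
    - {"tx":0,"ty":0,"tz":0.001,"wx":0,"wy":0,"wz":0,"jaw":0.15}

```text
clock: 28.92
ee_pos: [0.5298, 0.002, 0.0837]
ee_rot: [-180.0, 0.0, -3.3]
force: [0.5, -0.5, -1.9]
gripper_width: 0.264
gripper_force: 50.3
```

>>> send_rows:
  moves:
    - {"tx":0,"ty":0,"tz":0.001,"wx":0,"wy":0,"wz":0,"jaw":0.15}
    - {"tx":0,"ty":0,"tz":0.001,"wx":0,"wy":0,"wz":0,"jaw":0.15}
    - {"tx":0,"ty":0,"tz":0.001,"wx":0,"wy":0,"wz":0,"jaw":0.15}
    - {"tx":0,"ty":0,"tz":0.001,"wx":0,"wy":0,"wz":0,"jaw":0.15}
    - {"tx":0,"ty":0,"tz":0.001,"wx":0,"wy":0,"wz":0,"jaw":0.15}
    - {"tx":0,"ty":0,"tz":0,"wx":0,"wy":0,"wz":0,"jaw":0.15}
    - {"tx":0,"ty":0,"tz":0,"wx":0,"wy":0,"wz":0,"jaw":0.15}

```text
clock: 29.5
ee_pos: [0.5308, 0.0017, 0.0826]
ee_rot: [180.0, -0.1, -3.2]
force: [-7.6, 0.1, 22.0]
gripper_width: 0.26
gripper_force: 54.8
```

```bash
python3 - <<'E'
from cup import *
cup('w16')
o=arm.get_obs(); print(o['clock'],o['ee_pos'],o['ee_rot'],o['force'])
E
```

```text
w16 housing z 0.0366 4782 rim z rel 12.23 2302 tilt deg dz/dx,dz/dy [-0.2   0.65] | 0.68 cup xy [530.9  21.5] 31.9
29.55 [0.53084341 0.0017048  0.08261314] [ 1.79968741e+02 -7.19448219e-02 -3.22087441e+00] [-8.16963208  0.78223572 22.5985098 ]
```

All four sides now stop hard at the same height. I'll back off and measure the cup with a clear view.

>>> send_rows:
  moves:
    - {"tx":0,"ty":0,"tz":-0.01,"wx":0,"wy":0,"wz":0,"jaw":0.15}
    - {"tx":0,"ty":0,"tz":-0.02,"wx":0,"wy":0,"wz":0,"jaw":0.15}
    - {"tx":-0.02,"ty":-0.005,"tz":-0.025,"wx":0,"wy":0,"wz":0,"jaw":0.15}
    - {"tx":-0.03,"ty":-0.005,"tz":-0.025,"wx":0,"wy":0,"wz":0,"jaw":0.15}
    - {"tx":-0.03,"ty":-0.005,"tz":0,"wx":0,"wy":0,"wz":0,"jaw":0.15}
    - {"tx":0,"ty":0,"tz":0,"wx":0,"wy":0,"wz":0,"jaw":0.15}
    - {"tx":0,"ty":0,"tz":0,"wx":0,"wy":0,"wz":0,"jaw":0.15}
    - {"tx":0,"ty":0,"tz":0,"wx":0,"wy":0,"wz":0,"jaw":0.15}

```text
clock: 30.22
ee_pos: [0.4514, 0.0212, 0.1592]
ee_rot: [180.0, -0.1, -3.2]
force: [1.0, -0.3, -1.4]
gripper_width: 0.262
gripper_force: 50.3
```

```bash
python3 - <<'E'
from cup import *
cup('w17'); cup('w18')
o=arm.get_obs(); print(o['clock'],o['ee_pos'],o['ee_rot'],o['force'],o['gripper_width'])
E
```

```text
w17 housing z 0.0367 5247 rim z rel 12.51 2599 tilt deg dz/dx,dz/dy [-0.25  0.04] | 0.26 cup xy [530.6  21.6] 32.0
w18 housing z 0.0368 5253 rim z rel 12.49 2586 tilt deg dz/dx,dz/dy [-0.18  0.05] | 0.19 cup xy [530.6  21.6] 32.0
30.3167 [0.45163547 0.02096428 0.15893419] [-1.79998130e+02  5.28431846e-03 -3.27592991e+00] [-0.56517306  0.01477796 -1.61676058] 0.2653998204774912
```

```bash
python3 - <<'E'
from w import *
c=get_calibration('wrist');v,u=np.mgrid[:400,:640];Tc=np.array(c['tool_from_camera'])
for n in ('w7','w18'):
    f=np.load(f'pics/{n}.npz');P=world(c,Tc,u,v,f['d'])*1000
    m=(f['d']>0)&(np.hypot(P[...,0],P[...,1])<9)&(P[...,2]>-90)&(P[...,2]<-50); print(n,'handle top',m.sum(),np.median(P[m][:,2]).round(2))
for n in ('w5','w17','w18'):
    f=np.load(f'pics/{n}.npz');W=world(c,f['T'],u,v,f['d']);r=np.hypot(W[...,0]-.5301,W[...,1]-.0218);z=W[...,2]
    for a in range(4):
        an=np.arctan2(W[...,1]-.0218,W[...,0]-.5301)-a*np.pi/2; k=np.cos(an)>.8
        rim=z[k&(r>.02)&(r<.029)&(z>.04)];fc=z[k&(r>.038)&(r<.048)&(z>.03)&(z<.042)]
        print(n,a*90,(np.median(rim)*1000).round(2),(np.median(fc)*1000).round(2),len(fc))
E
```

```text
w7 handle top 786 -75.89
w18 handle top 797 -75.9
w5 0 56.47 36.79 738
w5 90 56.39 36.68 670
w5 180 56.22 36.68 612
w5 270 56.27 36.73 678
w17 0 49.18 36.77 745
w17 90 49.19 36.71 683
w17 180 49.28 36.65 620
w17 270 49.29 36.81 691
w18 0 49.19 36.78 762
w18 90 49.29 36.76 682
w18 180 49.27 36.71 620
w18 270 49.25 36.77 689
```

The drift has not slipped and the cup is level, but the rim reads 12.5 mm rather than 12.0 mm. I'll do one firmer confirming round at about 30 N.

>>> send_rows:
  moves:
    - {"tx":0.0287,"ty":-0.002,"tz":0.01,"wx":0,"wy":0,"wz":0,"jaw":0.15}
    - {"tx":0.0287,"ty":-0.002,"tz":0.02,"wx":0,"wy":0,"wz":0,"jaw":0.15}
    - {"tx":0,"ty":0,"tz":0.02,"wx":0,"wy":0,"wz":0,"jaw":0.15}
    - {"tx":0,"ty":0,"tz":0.015,"wx":0,"wy":0,"wz":0,"jaw":0.15}
    - {"tx":0,"ty":0,"tz":0.006,"wx":0,"wy":0,"wz":0,"jaw":0.15}
    - {"tx":0,"ty":0,"tz":0,"wx":0,"wy":0,"wz":0,"jaw":0.15}
    - {"tx":0,"ty":0,"tz":0,"wx":0,"wy":0,"wz":0,"jaw":0.15}
    - {"tx":0,"ty":0,"tz":0.003,"wx":0,"wy":0,"wz":0,"jaw":0.15}

```text
clock: 30.98
ee_pos: [0.5101, 0.0215, 0.0868]
ee_rot: [180.0, -0.2, -3.3]
force: [1.0, -0.5, -1.1]
gripper_width: 0.268
gripper_force: 50.3
```

>>> send_rows:
  moves:
    - {"tx":0,"ty":0,"tz":0.0015,"wx":0,"wy":0,"wz":0,"jaw":0.15}
    - {"tx":0,"ty":0,"tz":0.0015,"wx":0,"wy":0,"wz":0,"jaw":0.15}
    - {"tx":0,"ty":0,"tz":0.0015,"wx":0,"wy":0,"wz":0,"jaw":0.15}
    - {"tx":0,"ty":0,"tz":0.0015,"wx":0,"wy":0,"wz":0,"jaw":0.15}
    - {"tx":0,"ty":0,"tz":0.001,"wx":0,"wy":0,"wz":0,"jaw":0.15}
    - {"tx":0,"ty":0,"tz":0,"wx":0,"wy":0,"wz":0,"jaw":0.15}
    - {"tx":0,"ty":0,"tz":0,"wx":0,"wy":0,"wz":0,"jaw":0.15}

```text
clock: 31.57
ee_pos: [0.5101, 0.0216, 0.0825]
ee_rot: [180.0, -0.2, -3.3]
force: [-9.1, 0.5, 23.5]
gripper_width: 0.268
gripper_force: 55.1
```

>>> send_rows:
  moves:
    - {"tx":0,"ty":0,"tz":-0.005,"wx":0,"wy":0,"wz":0,"jaw":0.15}
    - {"tx":0,"ty":0,"tz":-0.005,"wx":0,"wy":0,"wz":0,"jaw":0.15}
    - {"tx":0.021,"ty":-0.0012,"tz":0,"wx":0,"wy":0,"wz":0,"jaw":0.15}
    - {"tx":0.021,"ty":-0.0012,"tz":0,"wx":0,"wy":0,"wz":0,"jaw":0.15}
    - {"tx":0,"ty":0,"tz":0,"wx":0,"wy":0,"wz":0,"jaw":0.15}
    - {"tx":0,"ty":0,"tz":0,"wx":0,"wy":0,"wz":0,"jaw":0.15}
    - {"tx":0,"ty":0,"tz":0.003,"wx":0,"wy":0,"wz":0,"jaw":0.15}

```text
clock: 32.15
ee_pos: [0.5504, 0.0217, 0.0852]
ee_rot: [180.0, 0.0, -3.3]
force: [0.0, -0.9, -1.5]
gripper_width: 0.266
gripper_force: 50.3
```

>>> send_rows:
  moves:
    - {"tx":0,"ty":0,"tz":0.0015,"wx":0,"wy":0,"wz":0,"jaw":0.15}
    - {"tx":0,"ty":0,"tz":0.0015,"wx":0,"wy":0,"wz":0,"jaw":0.15}
    - {"tx":0,"ty":0,"tz":0.0015,"wx":0,"wy":0,"wz":0,"jaw":0.15}
    - {"tx":0,"ty":0,"tz":0.0015,"wx":0,"wy":0,"wz":0,"jaw":0.15}
    - {"tx":0,"ty":0,"tz":0.0015,"wx":0,"wy":0,"wz":0,"jaw":0.15}
    - {"tx":0,"ty":0,"tz":0,"wx":0,"wy":0,"wz":0,"jaw":0.15}
    - {"tx":0,"ty":0,"tz":0,"wx":0,"wy":0,"wz":0,"jaw":0.15}

```text
clock: 32.73
ee_pos: [0.5514, 0.0217, 0.0825]
ee_rot: [180.0, -0.1, -3.3]
force: [-9.9, 0.4, 28.1]
gripper_width: 0.263
gripper_force: 57.2
```

>>> send_rows:
  moves:
    - {"tx":0,"ty":0,"tz":-0.005,"wx":0,"wy":0,"wz":0,"jaw":0.15}
    - {"tx":0,"ty":0,"tz":-0.005,"wx":0,"wy":0,"wz":0,"jaw":0.15}
    - {"tx":-0.0111,"ty":-0.01,"tz":0,"wx":0,"wy":0,"wz":0,"jaw":0.15}
    - {"tx":-0.0111,"ty":-0.01,"tz":0,"wx":0,"wy":0,"wz":0,"jaw":0.15}
    - {"tx":0,"ty":0,"tz":0,"wx":0,"wy":0,"wz":0,"jaw":0.15}
    - {"tx":0,"ty":0,"tz":0,"wx":0,"wy":0,"wz":0,"jaw":0.15}
    - {"tx":0,"ty":0,"tz":0.003,"wx":0,"wy":0,"wz":0,"jaw":0.15}

```text
clock: 33.32
ee_pos: [0.5299, 0.043, 0.0849]
ee_rot: [180.0, -0.1, -3.2]
force: [-0.1, -0.1, -0.5]
gripper_width: 0.265
gripper_force: 51.8
```

>>> send_rows:
  moves:
    - {"tx":0,"ty":0,"tz":0.0015,"wx":0,"wy":0,"wz":0,"jaw":0.15}
    - {"tx":0,"ty":0,"tz":0.0015,"wx":0,"wy":0,"wz":0,"jaw":0.15}
    - {"tx":0,"ty":0,"tz":0.0015,"wx":0,"wy":0,"wz":0,"jaw":0.15}
    - {"tx":0,"ty":0,"tz":0.0015,"wx":0,"wy":0,"wz":0,"jaw":0.15}
    - {"tx":0,"ty":0,"tz":0.0015,"wx":0,"wy":0,"wz":0,"jaw":0.15}
    - {"tx":0,"ty":0,"tz":0,"wx":0,"wy":0,"wz":0,"jaw":0.15}
    - {"tx":0,"ty":0,"tz":0,"wx":0,"wy":0,"wz":0,"jaw":0.15}

```text
clock: 33.9
ee_pos: [0.5314, 0.0428, 0.0824]
ee_rot: [-180.0, -0.1, -3.3]
force: [-12.4, 0.7, 33.9]
gripper_width: 0.264
gripper_force: 59.2
```

>>> send_rows:
  moves:
    - {"tx":0,"ty":0,"tz":-0.005,"wx":0,"wy":0,"wz":0,"jaw":0.15}
    - {"tx":0,"ty":0,"tz":-0.005,"wx":0,"wy":0,"wz":0,"jaw":0.15}
    - {"tx":0.0012,"ty":0.021,"tz":0,"wx":0,"wy":0,"wz":0,"jaw":0.15}
    - {"tx":0.0012,"ty":0.021,"tz":0,"wx":0,"wy":0,"wz":0,"jaw":0.15}
    - {"tx":0,"ty":0,"tz":0,"wx":0,"wy":0,"wz":0,"jaw":0.15}
    - {"tx":0,"ty":0,"tz":0,"wx":0,"wy":0,"wz":0,"jaw":0.15}
    - {"tx":0,"ty":0,"tz":0.003,"wx":0,"wy":0,"wz":0,"jaw":0.15}

```text
clock: 34.48
ee_pos: [0.5299, 0.0009, 0.0841]
ee_rot: [-180.0, -0.0, -3.3]
force: [-0.5, -0.2, -1.2]
gripper_width: 0.262
gripper_force: 53.1
```

>>> send_rows:
  moves:
    - {"tx":0,"ty":0,"tz":0.0015,"wx":0,"wy":0,"wz":0,"jaw":0.15}
    - {"tx":0,"ty":0,"tz":0.0015,"wx":0,"wy":0,"wz":0,"jaw":0.15}
    - {"tx":0,"ty":0,"tz":0.0015,"wx":0,"wy":0,"wz":0,"jaw":0.15}
    - {"tx":0,"ty":0,"tz":0.0015,"wx":0,"wy":0,"wz":0,"jaw":0.15}
    - {"tx":0,"ty":0,"tz":0.0015,"wx":0,"wy":0,"wz":0,"jaw":0.15}
    - {"tx":0,"ty":0,"tz":0,"wx":0,"wy":0,"wz":0,"jaw":0.15}
    - {"tx":0,"ty":0,"tz":0,"wx":0,"wy":0,"wz":0,"jaw":0.15}

```text
clock: 35.07
ee_pos: [0.5312, 0.0009, 0.0824]
ee_rot: [179.9, -0.1, -3.2]
force: [-13.6, -0.7, 36.6]
gripper_width: 0.262
gripper_force: 60.4
```

Every side holds firm at 0.0824 against 25–37 N, so the collar is seated. Returning the drift.

>>> send_rows:
  moves:
    - {"tx":0,"ty":0,"tz":-0.01,"wx":0,"wy":0,"wz":0,"jaw":0.15}
    - {"tx":0,"ty":0,"tz":-0.02,"wx":0,"wy":0,"wz":0,"jaw":0.15}
    - {"tx":0,"ty":0,"tz":-0.02,"wx":0,"wy":0,"wz":0,"jaw":0.15}
    - {"tx":0,"ty":-0.03,"tz":-0.015,"wx":0,"wy":0,"wz":0,"jaw":0.15}
    - {"tx":0,"ty":-0.032,"tz":0,"wx":0,"wy":0,"wz":0,"jaw":0.15}
    - {"tx":0,"ty":-0.032,"tz":0,"wx":0,"wy":0,"wz":0,"jaw":0.15}
    - {"tx":0,"ty":-0.032,"tz":0,"wx":0,"wy":0,"wz":0,"jaw":0.15}
    - {"tx":0,"ty":-0.032,"tz":0,"wx":0,"wy":0,"wz":0,"jaw":0.15}

```text
clock: 35.73
ee_pos: [0.5381, 0.1608, 0.1413]
ee_rot: [-180.0, 0.0, -3.2]
force: [-0.0, 0.1, -1.1]
gripper_width: 0.263
gripper_force: 53.8
```

>>> send_rows:
  moves:
    - {"tx":0,"ty":-0.032,"tz":0,"wx":0,"wy":0,"wz":0,"jaw":0.15}
    - {"tx":0,"ty":-0.032,"tz":0,"wx":0,"wy":0,"wz":0,"jaw":0.15}
    - {"tx":0,"ty":-0.032,"tz":0,"wx":0,"wy":0,"wz":0,"jaw":0.15}
    - {"tx":0,"ty":-0.032,"tz":0,"wx":0,"wy":0,"wz":0,"jaw":0.15}
    - {"tx":0,"ty":-0.032,"tz":0,"wx":0,"wy":0,"wz":0,"jaw":0.15}
    - {"tx":0,"ty":0,"tz":0,"wx":0,"wy":0,"wz":0,"jaw":0.15}
    - {"tx":0,"ty":0,"tz":0,"wx":0,"wy":0,"wz":0,"jaw":0.15}
    - {"tx":0,"ty":0,"tz":0,"wx":0,"wy":0,"wz":0,"jaw":0.15}

```text
clock: 36.4
ee_pos: [0.547, 0.3185, 0.1408]
ee_rot: [179.9, 0.1, -3.2]
force: [0.6, 0.7, 0.2]
gripper_width: 0.266
gripper_force: 53.8
```

>>> send_rows:
  moves:
    - {"tx":0,"ty":0,"tz":0,"wx":0,"wy":0,"wz":0,"jaw":0.15}
    - {"tx":0,"ty":0,"tz":0,"wx":0,"wy":0,"wz":0,"jaw":0.15}
    - {"tx":0,"ty":0,"tz":0,"wx":0,"wy":0,"wz":0,"jaw":0.15}
    - {"tx":0,"ty":0,"tz":0,"wx":0,"wy":0,"wz":0,"jaw":0.15}

```text
clock: 36.73
ee_pos: [0.548, 0.3176, 0.1418]
ee_rot: [-180.0, -0.0, -3.3]
force: [0.4, 0.8, -1.0]
gripper_width: 0.267
gripper_force: 53.8
```

```bash
python3 - <<'E'
from w import *
o=arm.get_obs(); print(o['clock'],o['ee_pos'],o['ee_rot'],np.abs(o['dq']).max())
im,d,c,T=snap('wrist','w20'); v,u=np.mgrid[:400,:640]; P=world(c,np.array(c['tool_from_camera']),u,v,d)*1000
m=(d>0)&(np.hypot(P[...,0],P[...,1])<14)&(P[...,2]>-80)&(P[...,2]<-72);q=P[m].astype(np.float32)
print('handle top in tool',np.median(q,0),cv2.minEnclosingCircle(q[:,:2].copy()))
E
```

```text
36.7333 [0.54804772 0.31756078 0.14182079] [-1.79995546e+02 -1.01979396e-02 -3.34733413e+00] 0.25498237761536163
handle top in tool [-4.1371384e+00  2.1174423e-02 -7.5912071e+01] ((-2.9073941707611084, 0.38907933235168457), 12.798009872436523)
```

```bash
python3 - <<'E'
from w import *
c=get_calibration('wrist');v,u=np.mgrid[:400,:640]
for n in('w7','w18','w20'):
    d=np.load(f'pics/{n}.npz')['d'];P=world(c,np.array(c['tool_from_camera']),u,v,d)*1000
    m=(d>0)&(np.hypot(P[...,0]+3,P[...,1])<16)&(P[...,2]>-80)&(P[...,2]<-72);q=P[m].astype(np.float32)
    s=np.linalg.lstsq(np.c_[q[:,:2],np.ones(len(q))],q[:,2],rcond=None)[0]
    g=P[(d>0)&(np.hypot(P[...,0],P[...,1])<22)&(P[...,2]>-36)&(P[...,2]<-26)]
    print(n,len(q),np.median(q,0).round(2),'xmax',np.percentile(q[:,0],99).round(2),'tilt',np.degrees(s[:2]).round(2),'guard',len(g),g.max(0).round(1) if len(g) else '')
E
```

```text
w7 1406 [ -4.44  -0.17 -75.87] xmax 0.9 tilt [-1.81 -0.15] guard 1039 [ 18.   19.3 -26. ]
w18 1412 [ -4.38  -0.18 -75.91] xmax 0.94 tilt [-1.23  0.01] guard 1034 [ 18.   19.2 -26.1]
w20 1354 [ -4.18  -0.17 -75.91] xmax 0.76 tilt [-0.65  0.02] guard 1018 [ 17.6  19.3 -26. ]
```

>>> send_rows:
  moves:
    - {"tx":0.001,"ty":-0.0014,"tz":0.01,"wx":0,"wy":0,"wz":0,"jaw":0.15}
    - {"tx":0,"ty":0,"tz":0.015,"wx":0,"wy":0,"wz":0,"jaw":0.15}
    - {"tx":0,"ty":0,"tz":0.01,"wx":0,"wy":0,"wz":0,"jaw":0.15}
    - {"tx":0,"ty":0,"tz":0,"wx":0,"wy":0,"wz":0,"jaw":0.15}
    - {"tx":0,"ty":0,"tz":0,"wx":0,"wy":0,"wz":0,"jaw":0.15}
    - {"tx":0,"ty":0,"tz":0,"wx":0,"wy":0,"wz":0,"jaw":0.15}
    - {"tx":0,"ty":0,"tz":0,"wx":0,"wy":0,"wz":0,"jaw":0.15}
    - {"tx":0,"ty":0,"tz":0,"wx":0,"wy":0,"wz":0,"jaw":0.15}

```text
clock: 37.45
ee_pos: [0.5495, 0.32, 0.1076]
ee_rot: [-180.0, -0.1, -3.3]
force: [1.1, -0.9, -1.5]
gripper_width: 0.264
gripper_force: 53.8
```

>>> send_rows:
  moves:
    - {"tx":0,"ty":0,"tz":0.003,"wx":0,"wy":0,"wz":0,"jaw":0.15}
    - {"tx":0,"ty":0,"tz":0.003,"wx":0,"wy":0,"wz":0,"jaw":0.15}
    - {"tx":0,"ty":0,"tz":0.003,"wx":0,"wy":0,"wz":0,"jaw":0.15}
    - {"tx":0,"ty":0,"tz":0.002,"wx":0,"wy":0,"wz":0,"jaw":0.15}
    - {"tx":0,"ty":0,"tz":0,"wx":0,"wy":0,"wz":0,"jaw":0.15}
    - {"tx":0,"ty":0,"tz":0,"wx":0,"wy":0,"wz":0,"jaw":0.15}

```text
clock: 37.95
ee_pos: [0.5486, 0.3196, 0.0953]
ee_rot: [180.0, 0.0, -3.3]
force: [0.0, 0.5, -1.2]
gripper_width: 0.267
gripper_force: 53.8
```

The tip is 3 mm into the hole with no force. Continuing down.

>>> send_rows:
  moves:
    - {"tx":0,"ty":0.0003,"tz":0.006,"wx":0,"wy":0,"wz":0,"jaw":0.15}
    - {"tx":0,"ty":0,"tz":0.008,"wx":0,"wy":0,"wz":0,"jaw":0.15}
    - {"tx":0,"ty":0,"tz":0.006,"wx":0,"wy":0,"wz":0,"jaw":0.15}
    - {"tx":0,"ty":0,"tz":0.004,"wx":0,"wy":0,"wz":0,"jaw":0.15}
    - {"tx":0,"ty":0,"tz":0,"wx":0,"wy":0,"wz":0,"jaw":0.15}

```text
clock: 38.37
ee_pos: [0.5477, 0.3189, 0.0697]
ee_rot: [179.9, 0.2, -3.3]
force: [0.2, 0.1, -1.7]
gripper_width: 0.267
gripper_force: 53.8
```

>>> send_rows:
  moves:
    - {"tx":0,"ty":0,"tz":0.006,"wx":0,"wy":0,"wz":0,"jaw":0.15}
    - {"tx":0,"ty":0,"tz":0.008,"wx":0,"wy":0,"wz":0,"jaw":0.15}
    - {"tx":0,"ty":0,"tz":0.006,"wx":0,"wy":0,"wz":0,"jaw":0.15}
    - {"tx":0,"ty":0,"tz":0.004,"wx":0,"wy":0,"wz":0,"jaw":0.15}
    - {"tx":0,"ty":0,"tz":0,"wx":0,"wy":0,"wz":0,"jaw":0.15}
    - {"tx":0,"ty":0,"tz":0,"wx":0,"wy":0,"wz":0,"jaw":0.15}

```text
clock: 38.87
ee_pos: [0.5485, 0.3193, 0.0472]
ee_rot: [180.0, 0.0, -3.3]
force: [-0.2, 0.5, -1.0]
gripper_width: 0.266
gripper_force: 53.8
```

>>> send_rows:
  moves:
    - {"tx":0,"ty":0,"tz":0.003,"wx":0,"wy":0,"wz":0,"jaw":0.15}
    - {"tx":0,"ty":0,"tz":0.002,"wx":0,"wy":0,"wz":0,"jaw":0.15}
    - {"tx":0,"ty":0,"tz":0.001,"wx":0,"wy":0,"wz":0,"jaw":0.15}
    - {"tx":0,"ty":0,"tz":0,"wx":0,"wy":0,"wz":0,"jaw":0.15}
    - {"tx":0,"ty":0,"tz":0,"wx":0,"wy":0,"wz":0,"jaw":0.15}

```text
clock: 39.28
ee_pos: [0.5489, 0.3194, 0.0417]
ee_rot: [-180.0, -0.0, -3.3]
force: [-0.4, 0.4, -1.7]
gripper_width: 0.261
gripper_force: 53.8
```

>>> send_rows:
  moves:
    - {"tx":0,"ty":0,"tz":0,"wx":0,"wy":0,"wz":0,"jaw":0.7}
    - {"tx":0,"ty":0,"tz":0,"wx":0,"wy":0,"wz":0,"jaw":0.7}
    - {"tx":0,"ty":0,"tz":0,"wx":0,"wy":0,"wz":0,"jaw":0.7}
    - {"tx":0,"ty":0,"tz":0,"wx":0,"wy":0,"wz":0,"jaw":0.7}
    - {"tx":0,"ty":0,"tz":0,"wx":0,"wy":0,"wz":0,"jaw":0.7}
    - {"tx":0,"ty":0,"tz":0,"wx":0,"wy":0,"wz":0,"jaw":0.7}

```text
clock: 39.78
ee_pos: [0.5489, 0.3194, 0.0418]
ee_rot: [-180.0, -0.0, -3.3]
force: [0.3, -0.6, 0.0]
gripper_width: 0.628
gripper_force: 0.0
```

>>> send_rows:
  moves:
    - {"tx":0,"ty":0,"tz":-0.01,"wx":0,"wy":0,"wz":0,"jaw":0.7}
    - {"tx":0,"ty":0,"tz":-0.02,"wx":0,"wy":0,"wz":0,"jaw":0.7}
    - {"tx":0,"ty":0,"tz":-0.03,"wx":0,"wy":0,"wz":0,"jaw":0.7}
    - {"tx":0,"ty":0,"tz":-0.03,"wx":0,"wy":0,"wz":0,"jaw":0.7}
    - {"tx":-0.02,"ty":0,"tz":-0.03,"wx":0,"wy":0,"wz":0,"jaw":0.7}
    - {"tx":-0.03,"ty":0,"tz":-0.03,"wx":0,"wy":0,"wz":0,"jaw":0.7}
    - {"tx":-0.03,"ty":0,"tz":0,"wx":0,"wy":0,"wz":0,"jaw":0.7}
    - {"tx":0,"ty":0,"tz":0,"wx":0,"wy":0,"wz":0,"jaw":0.7}

```text
clock: 40.45
ee_pos: [0.4666, 0.3252, 0.1945]
ee_rot: [-179.9, -0.1, -3.2]
force: [0.3, 0.9, -0.2]
gripper_width: 0.701
gripper_force: 0.0
```

```bash
python3 - <<'E'
from cup import *
o=arm.get_obs(); print(o['clock'],o['ee_pos'],o['force'])
look('w21',.110,.121,.548,.319,.03); look('w21c',.069,.076,.548,.319,.03)
E
sed -i "s/top0.npz/t9.npz/;s/^f=np.load/snap('top','t9'); f=np.load/" m.py; python3 m.py
```

```text
40.45 [0.4666493  0.32524852 0.19451058] [ 0.32743509  0.94714015 -0.16572007]
w21 738 encl [548.6 319.3] 11.8 rect [548.5 319.3] [22.8 22.8] 40.9 z 0.1167
w21c 506 encl [548.7 319.3] 17.9 rect [548.7 319.4] [35.  35.2] 22.2 z 0.0727
cup 0 rect [0. 0.] [0. 0.] 0.0 encl [0. 0.] 0.0 z med nan
spare 209 rect [ 463.8 -279.8] [40.8 39.7] 86.7 encl [ 462.8 -280.3] 21.4 z med 0.0222
housing 1649 rect [530.1  21.3] [109.8 110.6] 83.5 encl [530.4  21.1] 76.1 z med 0.0362
stand 503 rect [547.7 318.5] [66.1 63.8] 67.6 encl [548.  316.9] 43.6 z med 0.0639
handle 120 rect [548.1 317.9] [22.6 22.6] 50.3 encl [548.  318.7] 12.2 z med 0.1154
drift guard 97 rect [547.1 315. ] [28.5 34.5] 75.2 encl [547.9 317.9] 18.0 z med 0.0721
spool 297 rect [738.7 129.3] [46.  45.9] 2.4 encl [738.1 130.5] 24.1 z med 0.0378
bench 2493 rect [403.2 226.3] [114.1 119.7] 1.2 encl [403.3 226.3] 82.6 z med 0.0001
tray 594 rect [ 511.4 -283.3] [112.  190.4] 86.9 encl [ 511.8 -282.4] 108.6 z med 0.0119
  return _methods._mean(a, axis=axis, dtype=dtype,
  ret = ret.dtype.type(ret / rcount)
```

The drift is upright with its guard on the block, and the spare and spool haven't moved. Last check is the cup height from the top camera.

```bash
python3 - <<'E'
from w import *
c=get_calibration('top');v,u=np.mgrid[:400,:640];f=np.load('pics/t9.npz');W=world(c,f['T'],u,v,f['d']);r=np.hypot(W[...,0]-.5301,W[...,1]-.0216);z=W[...,2]
print([(n,(np.median(z[k])*1000).round(2),k.sum()) for n,k in (('rim',(r>.019)&(r<.029)&(z>.04)),('face',(r>.038)&(r<.05)&(z>.03)&(z<.042)))])
t=np.load('pics/top0.npz')['im'][110:160,370:410].astype(int); print('cutters diff',abs(t-f['im'][110:160,370:410]).mean())
E
```

```text
[('rim', np.float64(48.38), np.int64(290)), ('face', np.float64(36.02), np.int64(613))]
cutters diff 2.8903333333333334
```

Rim is 12.36 mm above the face on this camera, level, and firmly bottomed (12.0 expected, within depth error). Handing in.

```bash
python3 -c "
from workcell import job; print(job.sign_off())"
```

```text
the job is handed in; nothing more can be done
None
```

The job is handed in at about 41 s of the 72 s. The larger cup is driven home level: it stopped hard on all four sides, with the rim 12.4–12.5 mm above the face against 12.0 expected. The drift is back upright in its stand, and the spare cup, spool and cutters are where they were.

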